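# Seal a specimen cup in the pedal press

### The job

The red-lidded specimen cup still has its lid sitting loose: stand the cup upright in the middle of the lid press's round seat and let go of it, leaving the lid for the press to close. Then reach in under the pedal guard and press the pedal right down to its stop with the gripper, firmly but without ramming it, hold it there for about half a second so that the lid is driven fully home, and let the pedal come up again. Leave the sealed cup standing on the seat and do not disturb the yellow-lidded cup or the marker pen.

Things in the scene. Friction and masses are not known exactly. Their poses are not given: they have to be found in the camera images.
- cup: Loose milky-white specimen cup with a red lid, about 0.13 kg. Body round, 53 mm across at the foot, 56 mm at 74 mm height, above it a 51 mm neck. Lid 60 mm across, 16 mm high; loose it spans heights 81 to 97 mm and white neck shows below it; fully home 76 to 92 mm. Origin: centre of underside; z up its axis. Starts in either of two places beside the yellow-lidded cup.
- lid (a joint): Travel of the red lid down its cup: 0 loose and proud, 0.005 m fully home. It stays where it is pushed; about 2.5 N moves it.
- press: Pedal-operated lid press, fixed, its front (-x) turned to the robot's right: grey base plate 10 mm thick, x -100 to 130 mm, y -150 to 150 mm, linkage box 59 mm high along the back. Origin at desk height. Seat at y -75 mm, pedal at y +80 mm under a clear guard with yellow edges: walls at y 27 and 133 mm, x -64 to 86 mm, roof 140 to 146 mm high, open to the front.
- seat (a point): Middle of the top of the round black rubber seat (small white dot): flat, 84 mm across, 18 mm above the desk. Axes as press.
- crosshead (a point): Middle of the underside of the grey crosshead (110 by 170 by 36 mm), 232 mm above the desk, over the seat on two 16 mm posts that stand 75 mm behind, 68 mm left and right of the seat's middle. Crosshead, plunger and pad bar the way from straight above: the cup must come in from the front with the gripper tilted. Axes as press.
- pad: Blue pressing pad at the plunger's foot, 40 mm across, over the seat's middle. Origin: centre of its underside, 148 mm above the seat when up. It goes down 61 mm with the pedal and is sprung (0.8 N/mm): it bears on the lid with about 4 N when the pedal is at its stop.
- pedal (a joint): Pedal angle: 0 up (held by a spring), 0.26 rad at its stop. Hinge along the press's y at x 75 mm, y 80 mm, 16 mm high. The pedal is 70 mm wide, reaches 133 mm forward of the hinge. Pressed at pedal_pad it takes about 3 N at first, about 13 N just before the stop with a cup in the press.
- pedal_pad (a point): Point to press: top of the pedal's red tread, on its centre line, 8 mm behind its front edge. About 54 mm above the desk with the pedal up, 22 mm at the stop. The pedal's front edge stays 6 to 10 mm inside the guard's front edge, so the fingers must reach in tilted. Its axes turn with the pedal.
- guard_lip (a point): Middle of the lower front edge of the guard's roof, a yellow bar 113 mm long, 139 mm above the desk. Axes as press.
- yellow_cup: Another specimen cup of the same size, already closed with a yellow lid (92 mm tall), loose; leave it alone. Origin: centre of its underside.
- marker: White marker pen with a blue cap, 140 mm long, 17 mm thick, lying loose on the desk; leave it alone. Origin on the desk under its middle.
Not all that is in view belongs to the job. Leave any black look-alike of the cup alone.

How it is judged (in metres and radians):
On the way, in this order (a step that is already met when the one before it is completed fails the run):
1. the cup, its lid still loose, stands upright on the middle of the seat (within 12 mm), let go of (horizontal distance between cup and seat below 0.012 m and z of cup in the frame of seat between -0.004 and 0.004 m and angle between cup's own z axis and vertical below 0.07 rad and contact force between the fingers and cup below 0.1 N and value of joint lid below 0.002 m), for 0.2 s.
2. the gripper presses the pedal to its stop (0.25 rad or more) with the pad bearing on the cup's lid, for 0.4 s (value of joint pedal above 0.25 rad and contact force between pad and cup above 1.5 N and contact force between the fingers and press above 2 N and distance between the grasp point and pedal_pad below 0.08 m), for 0.4 s.
At the end, for the whole second after the job is handed in: The red lid is down at least 4 of its 5 mm, the cup stands upright (within 4 degrees) and at rest on the seat within 15 mm of its middle, and the pedal is up again (below 0.03 rad) (value of joint lid above 0.004 m and horizontal distance between cup and seat below 0.015 m and z of cup in the frame of seat between -0.004 and 0.004 m and angle between cup's own z axis and vertical below 0.07 rad and linear speed of cup below 0.02 m/s and value of joint pedal below 0.03 rad); the robot touches nothing.
It fails at once if the robot pushes on the press harder than 45 N (contact force between any of the arm, the fingers and press above 45 N).
It fails at once if the cup is tipped over (angle between cup's own z axis and vertical above 0.6 rad).
It fails at once if the yellow-lidded cup is moved more than 25 mm (distance of yellow_cup from where it was at the start of the episode above 0.025 m).
It fails at once if the marker is moved more than 25 mm (distance of marker from where it was at the start of the episode above 0.025 m).
It also fails if it takes over 48 s, if anything falls off the work surface, if the arm or the gripper's body presses on something with over 40 N, if the wrist force passes 120 N, or if a joint passes its speed limit or range.

### The arm

A 7-joint arm with a two-finger parallel gripper is mounted at the origin on the work surface. World frame = base frame: x ahead of the robot, y to its left, z up, the work surface at z = 0. Lengths are in mm, angles in rad, forces in N, time in s.
With the tool pointing down it reaches from about 400 to 850 mm from the base axis. Payload 10.4 kg.
Tool frame: the origin (TCP) lies midway between the tips of the shut fingers; the grasp point (between the pads) lies manip.pinch_z behind it (manip.pinch_z is the distance from the TCP to the grasp point, in mm); z points along the fingers, y is the line along which they close (so a half turn about z gives the same grasp; the last joint's range is limited). The gripper opens to 87 mm and grips with 3 to 60 N. Pads are 19 mm wide; open, the fingers measure 117 mm over their backs; the gripper's body (75 mm by 190 mm) begins 51 mm behind the grasp point.
Start: joints at [1.193, 0.332, -0.065, 1.46, 0.022, 1.35, -0.088], TCP at [217.149, -586.087, 222.576] pointing down, gripper open.
Joint ranges: [-2.6, 2.6], [-0.5, 2.12], [-1.47, 1.34], [0.16, 2.42], [-1.27, 4.41], [0.06, 2.06], [-2.6, 2.6]. Speed limits (rad/s): [2.22, 2.22, 2.79, 2.79, 3.14, 3.14, 3.14].

### API

Orientations are given as a unit quaternion [x, y, z, w].
In Python, from station import manip gives the robot as it stands.
- The arm moves only by the tool step_arm, never from a script. Its argument "steps" is a list of rows, each a list of 2 entries, a list of its own where there are three numbers: the shift along the tool's x, y, z each as a share of 0.12 m, from -1 to 1, then the turn about the tool's z as a share of pi rad, from -1 to 1. A call has exactly 5 rows; each row is the pose to reach, as a shift and turn from the pose commanded when the call began, along the tool's axes at that moment, turning the shorter way round; what a row does not reach only later rows make up. A row lasts 1/10 s, in which the tool goes at most 50 mm and 8.59 degrees, less where a joint would pass 70% of its speed; a pose out of reach is approached as far as the arm can. A call with a number of a shift or a turn outside -1 to 1 is refused whole. A call with a gripper value outside its range is refused whole. "jaw" is the opening, from 0 (shut) to 1 (fully open), set as the call begins (left out, the last holds). The fingers move at their own pace and stop on an object; "squeeze" is the grip in N (left out, the last holds). Time passes only in rows, so rows that repeat a pose let the fingers close, or fill a call up. It gives the time, the measured TCP pose, the force, the opening and the grip force at its end, in the units of the state.
- manip.state(): the state, without advancing time (a new reading comes with each control period).
- manip.get_image(name): name is "scene" or "top"; returns the picture (480x640x3 uint8, red, green, blue); there is no depth.
- manip.camera_info(name): a dict with "vfov" (degrees; the focal length in pixels is half the picture's height over the tangent of half this angle, whatever the lens; pixels are square), "cx", "cy" (the principal point, pixels), "extrinsics" (4x4, takes a point from camera to world coordinates). Camera axes: x right, y down, z forward; pixel columns grow to the right and rows downward; lengths in mm; the calibration is good to about 2 mm. A picture is of the moment at which its call begins. camera_info takes no time and is no camera call.
- manip.job_done(): hands the job in; it is judged then, once.
Trained networks look in the newest picture that a camera, given by its name, has taken for a name from the list of things; names that differ only in an ending like _2 or _b are one class to them, and where a whole thing is asked for, a point or a joint stands for the part that bears it (a point fixed in the world has none). Each returns a list of dicts, best first, with "p" (0 to 1); they miss things now and then, are a little off and sometimes report something else, mostly with a low value. They report only what shows in the picture. A call takes as long as a camera call. They do not tell look-alikes from the thing itself.
- manip.recognise(camera, query): "position" ([column, row] in pixels, amid what is visible of it).
- manip.masks_of(camera, query): "mask" (480x640 bool, what is visible of it) and "position" ([column, row] in pixels, amid what is visible of it).
- manip.spot_point(camera, query): "position" ([column, row] in pixels: a listed point, or the origin of a listed thing).
The state is a dict: "t": time; "joints": joint angles; "joint_velocities": joint speeds; "joint_efforts": joint torques, N m; "ee_pos": TCP position; "orientation": TCP orientation; "wrist_force": force on the tool from outside, world axes, zero at the start; "moment": the same for the moment, N m; "gripper_width": finger opening in mm; "finger_force": force on a finger pad.
Only numpy, scipy, OpenCV 4.12 (cv2) and the standard library are available. Lean on these libraries where they do the work, as an engineer would, in place of code of your own. Each camera call takes 0.05 s, during which the arm holds its last target. There are 200 camera calls.

## Working session

There is one attempt and no reset: what is moved stays moved. The work goes in short steps, Python scripts to look and compute and a tool call to move; the robot and the scene stay as the last step left them, time stands still between calls to the robot, and variables do not carry over. Pictures are saved under pics/ and viewed, at most 10 in all, crops included, and the job is handed in when it is done.

Besides the shell and the picture viewer there is one more tool, called after "Call:" as name([rows], argument=value, ...), one row to a line, values as JSON. step_arm: Moves the arm, as the interface text tells. Its arguments: {"type":"object","properties":{"steps":{"type":"array","items":{"type":"array"}},"jaw":{"type":"number"},"squeeze":{"type":"number"}},"required":["steps"]}

```bash
ls; mkdir -p pics; cat > h.py <<'E'
import numpy as np,cv2
from station import manip
from scipy.spatial.transform import Rotation as R
def cam(n):
    c=manip.camera_info(n); f=240/np.tan(np.radians(c['vfov'])/2); return f,c['cx'],c['cy'],np.array(c['extrinsics'])
def ray(n,p,z):
    f,cx,cy,E=cam(n); d=E[:3,:3]@np.array([(p[0]-cx)/f,(p[1]-cy)/f,1]); o=E[:3,3]; return o+d*(z-o[2])/d[2]
def proj(n,X):
    f,cx,cy,E=cam(n); q=E[:3,:3].T@(np.array(X)-E[:3,3]); return np.array([f*q[0]/q[2]+cx,f*q[1]/q[2]+cy])
E
python3 - <<'E'
from h import *
for n in('scene','top'):
    cv2.imwrite(f'pics/{n}0.png',manip.get_image(n)[:,:,::-1]); print(n,cam(n))
    for q,z in(('cup',0),('yellow_cup',0),('marker',0),('seat',18),('crosshead',232),('pedal_pad',54),('guard_lip',139),('press',0)):
        for r in manip.spot_point(n,q)[:2]: print(q,np.round(r['position'],1),round(r['p'],2),np.round(ray(n,r['position'],z),1))
s=manip.state();print(s['t'],s['ee_pos'],s['orientation'],manip.pinch_z,s['gripper_width'])
E
```

```text
pics
scene (np.float64(579.8382008830716), 315.3002304493079, 228.1012610443922, array([[ 8.34236407e-01,  3.58332720e-01, -4.19102946e-01,
         9.16389973e+02],
       [ 5.50994430e-01, -5.71118787e-01,  6.08464024e-01,
        -6.55442639e+02],
       [-2.13249975e-02, -7.38526230e-01, -6.73887418e-01,
         8.45621848e+02],
       [ 0.00000000e+00,  0.00000000e+00,  0.00000000e+00,
         1.00000000e+00]]))
cup [201.7 325.6] 0.81 [ 360.1 -224.6    0. ]
cup [201.9 383.2] 0.64 [ 442.1 -316.2    0. ]
marker [322.1 315.7] 0.76 [534.1 -86.5   0. ]
seat [397.8 271.7] 0.77 [607.4  72.1  18. ]
crosshead [423.4 170.2] 0.64 [612.3 124.9 232. ]
pedal_pad [369.9 255.2] 0.64 [555.6  50.7  54. ]
pedal_pad [326.8 225.5] 0.58 [439.6  78.3  54. ]
guard_lip [322.6 197.5] 0.66 [440.8  62.7 139. ]
press [372.  255.8] 0.83 [535.4  99.6   0. ]
top (np.float64(466.5457578251371), 314.91426692258864, 235.63255524094112, array([[ 1.30363450e-02, -9.90554444e-01,  1.36498890e-01,
         3.45596998e+02],
       [-9.99914519e-01, -1.27771769e-02,  2.77468403e-03,
        -1.20250905e+01],
       [-1.00440513e-03, -1.36523393e-01, -9.90636338e-01,
         1.11105617e+03],
       [ 0.00000000e+00,  0.00000000e+00,  0.00000000e+00,
         1.00000000e+00]]))
cup [439.  261.6] 0.9 [ 440.  -305.7    0. ]
cup [407.6 295. ] 0.87 [ 360.  -229.7    0. ]
yellow_cup [423.6 197.7] 0.9 [ 595.2 -271.9    0. ]
marker [348.8 221.5] 0.88 [534.2 -90.3   0. ]
seat [272.7 187.4] 0.7 [611.7  93.8  18. ]
guard_lip [280.4 255.3] 0.89 [437.1  62.3 139. ]
press [268.1 219.6] 0.7 [536.3 104.7   0. ]
0.9 [ 217.18579942 -586.06217757  222.56592341] [9.84302295e-01 1.76490764e-01 3.01481491e-05 2.32442631e-05] 18.700000000000003 87.21992401183381
```

View pics/scene0.png

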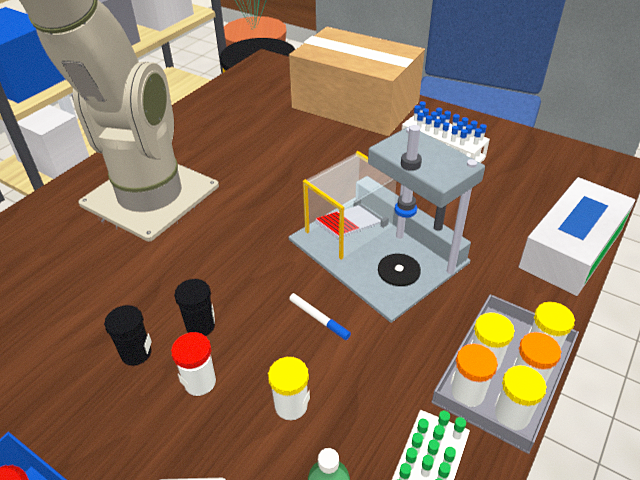

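View pics/top0.png

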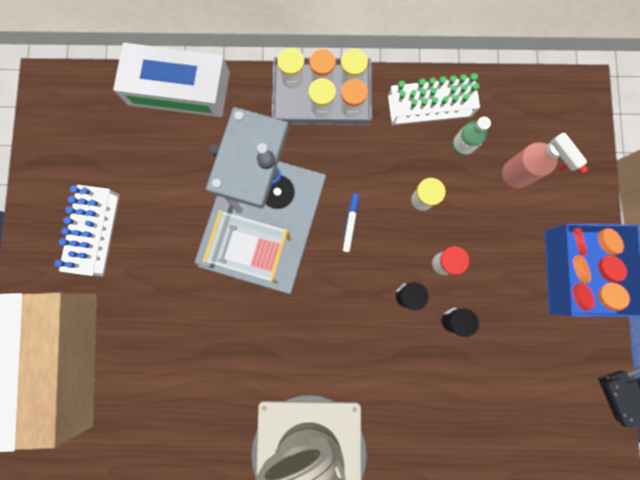

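The scene shows the red cup at (197,365), two black look-alikes to its left, and the marker at (320,316). The press seat dot is at (399,268) and the red tread at (337,220). In the top view the cup lid is at (454,261) and the dot at (277,191).

Each row only has a turn about the tool's z, but the job needs a tilt, so I'm checking the interface's own documentation for one while I refine the press pose.

Call:
step_arm([
  [[0, 0.2, 0], 0],
  [[0, 0.4, 0], 0],
  [[0, 0.6, 0], 0],
  [[0, 0.8, 0], 0],
  [[0, 1, 0], 0],
], jaw=1)

```text
t: 1.5
ee_pos: [259.2, -699.5, 222.5]
orientation: [0.984, 0.176, 0.0, 0.0]
wrist_force: [0.3, -0.4, 0.7]
gripper_width: 87.1
finger_force: 0.0
```

Call:
step_arm([
  [[0, 0.2, 0], 0],
  [[0, 0.4, 0], 0],
  [[0, 0.6, 0], 0],
  [[0, 0.8, 0], 0],
  [[0, 1, 0], 0],
])

```text
t: 2.0
ee_pos: [300.7, -811.8, 223.0]
orientation: [0.984, 0.176, 0.0, 0.0]
wrist_force: [0.5, -1.3, 0.1]
gripper_width: 87.0
finger_force: 0.0
```

Call:
step_arm([
  [[0, 0.5, 0], 0],
  [[0, 0.8, 0], 0],
  [[0, 1, 0], 0],
  [[0, 1, 0], 0],
  [[0, 1, 0], 0],
])

```text
t: 2.5
ee_pos: [304.6, -849.5, 204.1]
orientation: [0.985, 0.173, 0.004, 0.018]
wrist_force: [0.8, -0.1, -0.2]
gripper_width: 86.8
finger_force: 0.0
```

Call:
step_arm([
  [[0, -0.3, 0], 0],
  [[0, -0.6, 0], 0],
  [[0, -0.8, 0], 0],
  [[0, -0.8, 0], 0],
  [[0, -0.8, 0], 0],
])

```text
t: 3.0
ee_pos: [268.5, -754.0, 198.3]
orientation: [0.985, 0.17, 0.005, 0.014]
wrist_force: [-0.4, -0.2, 0.4]
gripper_width: 87.0
finger_force: 0.0
```

```bash
python3 - <<'E'
from h import *
s=manip.state(); print(s['ee_pos'],s['orientation'],s['joints'],R.from_quat(s['orientation']).as_matrix().round(4))
E
```

```text
[ 268.47908857 -753.98140723  198.31794777] [0.98540453 0.16955284 0.00536764 0.01417499] [ 0.72043749  0.93759342  1.06972982  0.96313986 -0.79966259  1.56392133
  0.29444197] [[ 0.9424  0.334   0.0154]
 [ 0.3343 -0.9421 -0.0261]
 [ 0.0058  0.0298 -0.9995]]
```

```bash
cat > k.py <<'E'
import numpy as np, itertools, json
from scipy.spatial.transform import Rotation as R
from scipy.optimize import least_squares
S=[([1.193,0.332,-0.065,1.46,0.022,1.35,-0.088],[217.149,-586.087,222.576],[9.84302295e-01,1.76490764e-01,3.01481491e-05,2.32442631e-05]),
([0.72043749,0.93759342,1.06972982,0.96313986,-0.79966259,1.56392133,0.29444197],[268.47908857,-753.98140723,198.31794777],[0.98540453,0.16955284,0.00536764,0.01417499])]
E
python3 - <<'E'
from k import *
out=[]
def chain(q,s,a,b):
    rs=[R.identity()]
    for i in range(7):
        ang=s[i]*q[i]+(a if i==0 else b if i==6 else 0)
        rs.append(rs[-1]*R.from_euler('zyzyzyz'[i],ang))
    return rs
for s in itertools.product([1,-1],repeat=7):
    if s[1]<0: continue
    f=lambda v:np.concatenate([(chain(q,s,*v)[-1].inv()*R.from_quat(o)).as_rotvec() for q,p,o in S])
    best=min((least_squares(f,[a0,b0]) for a0 in(-2.4,0,2.4) for b0 in(0,1.57,3.1)),key=lambda r:r.cost)
    out.append((best.cost,s,best.x))
out.sort(key=lambda t:t[0])
for c,s,v in out[:6]:
    A=[];B=[]
    for q,p,o in S:
        rs=chain(q,s,*v); z=np.array([0,0,1.]);x=np.array([1.,0,0])
        A.append(np.stack([z,rs[2].apply(z),rs[3].apply(x),rs[4].apply(x),rs[4].apply(z),rs[7].apply(z)],1));B+=list(p)
    A=np.vstack(A); L,res,rk,_=np.linalg.lstsq(A,np.array(B),rcond=None)
    A4=A[:,[0,1,4,5]];L4=np.linalg.lstsq(A4,np.array(B),rcond=None)[0]
    print(c,s,v,L4.round(1),np.abs(A4@L4-B).max().round(2),'|',L.round(1),np.abs(A@L-B).max().round(2))
E
```

```text
4.6242450978235677e-07 (-1, 1, -1, 1, -1, 1, -1) [-2.73180573e-04  1.57113742e+00] [1297.3  382.8  512.3 1330.4] 43.27 | [-5904493.6   306751.8  -191743.1   244406.6   140739.8 -5821567.5] 0.0
0.0002150392506363581 (1, 1, 1, 1, 1, 1, 1) [4.21367352 1.94662972] [-4052.    798.1   322.6 -3682. ] 132.72 | [23110185.8 -1198522.5   750197.8  -956714.5  -548191.1 22786123. ] 0.0
0.1467152178989471 (-1, 1, -1, 1, -1, 1, 1) [-0.19151556  1.17349728] [-1255.    595.8   425.3 -1050. ] 77.28 | [9540504.4 -494512.2  309669.7 -394951.1 -225983.  9406780.4] 0.0
0.15767426809402826 (1, 1, 1, 1, 1, 1, -1) [-1.87828054  2.34425871] [-6557.    964.    209.7 -6048.8] 247.46 | [37426035.9 -1941240.7  1214964.3 -1549332.3  -888147.  36901138.8] 0.0
0.22387042716985037 (1, 1, -1, 1, -1, 1, -1) [-1.67746156  1.80744133] [5644.9  514.3  265.6 5804.6] 400.51 | [-55044159.6   2855919.1  -1787670.6   2277972.8   1307831.6 -54271333.2] 0.0
0.2373613737057062 (-1, 1, 1, 1, 1, 1, 1) [-0.39231025  1.71033892] [-8654.2  1058.4   187.3 -8071.7] 239.07 | [-31167273.3   1616777.9  -1012308.9   1289068.5    740867.6 -30729363.1] 0.0
```

Call:
step_arm([
  [[0.2, -0.25, -0.2], 0.04],
  [[0.4, -0.5, -0.5], 0.08],
  [[0.6, -0.8, -0.8], 0.12],
  [[0.9, -1, -1], 0.16],
  [[0.9, -1, -1], 0.2],
])

```text
t: 3.5
ee_pos: [335.8, -603.1, 320.9]
orientation: [0.99, -0.139, 0.012, 0.017]
wrist_force: [0.1, -0.2, -0.9]
gripper_width: 86.8
finger_force: 0.0
```

```bash
cat > rec.py <<'E'
from station import manip
import json
s=manip.state(); print(json.dumps([s['t']]+[[round(float(x),4) for x in s[k]] for k in('joints','ee_pos','orientation')]))
open('log.jsonl','a').write(json.dumps([list(map(float,s[k])) for k in('joints','ee_pos','orientation')])+'\n')
E
python3 rec.py
```

```text
[3.5, [0.3031, 0.7113, 1.2946, 1.1828, -0.6984, 1.6529, -0.4349], [335.7672, -603.0928, 320.9266], [0.99, -0.1393, 0.0121, 0.0173]]
```

Call:
step_arm([
  [[0.2, -0.2, 0], -0.05],
  [[0.4, -0.4, 0], -0.1],
  [[0.6, -0.6, 0], -0.15],
  [[0.8, -0.8, 0], -0.2],
  [[1, -1, 0], -0.25],
])

```text
t: 4.0
ee_pos: [481.1, -522.8, 316.9]
orientation: [0.972, 0.235, 0.004, 0.019]
wrist_force: [-0.7, -0.5, -0.5]
gripper_width: 86.8
finger_force: 0.0
```

```bash
python3 rec.py
```

```text
[4.0, [0.1545, 0.6912, 1.142, 1.1113, -0.6212, 1.6366, 0.02], [481.1443, -522.803, 316.9104], [0.9717, 0.2355, 0.0036, 0.019]]
```

Call:
step_arm([
  [[0, -0.2, -0.2], 0.05],
  [[0, -0.4, -0.4], 0.1],
  [[0, -0.6, -0.6], 0.15],
  [[0, -0.8, -0.8], 0.2],
  [[0, -1, -1], 0.25],
])

```text
t: 4.5
ee_pos: [423.3, -411.8, 433.1]
orientation: [0.99, -0.143, 0.01, 0.017]
wrist_force: [0.9, 0.9, 0.7]
gripper_width: 87.0
finger_force: 0.0
```

```bash
python3 rec.py
```

```text
[4.5, [-0.1985, 0.4108, 1.3158, 1.2243, -0.4005, 1.7509, -0.8548], [423.2841, -411.8181, 433.1142], [0.9895, -0.1432, 0.0101, 0.0165]]
```

```bash
cat >> k.py <<'E'
import os
if os.path.exists('log.jsonl'): S+=[tuple(json.loads(l)) for l in open('log.jsonl')]
SG=[-1,1,-1,1,-1,1,-1]; LO=np.array([-2.6,-.5,-1.47,.16,-1.27,.06,-2.6]);HI=np.array([2.6,2.12,1.34,2.42,4.41,2.06,2.6])
VM=np.array([2.22,2.22,2.79,2.79,3.14,3.14,3.14])
def chain(q):
    rs=[R.identity()]
    for i in range(7): rs.append(rs[-1]*R.from_euler('zyzyzyz'[i],SG[i]*q[i]+(np.pi/2 if i==6 else 0)))
    return rs
E
python3 - <<'E'
from k import *
I=np.eye(3)
A=[];B=[]
names=[(0,2),(1,0),(1,1),(2,2),(3,0),(3,1),(4,2),(5,0),(5,1),(7,2)]
for q,p,o in S:
    rs=chain(q); print(((rs[-1].inv()*R.from_quat(o)).as_rotvec()).round(4))
    A.append(np.stack([rs[i].apply(I[j]) for i,j in names],1));B+=list(p)
A=np.vstack(A);B=np.array(B)
def show(ix):
    L=np.linalg.lstsq(A[:,ix],B,rcond=None)[0];print([names[i] for i in ix],L.round(1),np.abs(A[:,ix]@L-B).max().round(2))
show([0,3,6,9]);show([0,3,4,6,9]);show([0,1,3,6,9]);show([0,3,4,6,7,9]);show([0,1,3,4,6,7,9]);show(range(10));show([0,1,2,3,5,6,8,9]);show([0,2,3,5,6,8,9])
print(np.linalg.svd(A)[1].round(3))
E
```

```text
[0.0003 0.0003 0.0012]
[ 0. -0.  0.]
[-0. -0.  0.]
[-0. -0.  0.]
[-0. -0. -0.]
[(0, 2), (2, 2), (4, 2), (7, 2)] [665.2 393.8 511.8 705.8] 44.61
[(0, 2), (2, 2), (3, 0), (4, 2), (7, 2)] [677.6 400.5  16.6 493.8 718.5] 44.64
[(0, 2), (1, 0), (2, 2), (4, 2), (7, 2)] [412.8 -21.2 425.9 520.5 479.3] 44.34
[(0, 2), (2, 2), (3, 0), (4, 2), (5, 0), (7, 2)] [865.6 398.8  18.2 488.  -28.  932.2] 45.31
[(0, 2), (1, 0), (2, 2), (3, 0), (4, 2), (5, 0), (7, 2)] [589.6 -19.8 424.5   6.3 509.8 -23.4 676. ] 44.93
[(0, 2), (1, 0), (1, 1), (2, 2), (3, 0), (3, 1), (4, 2), (5, 0), (5, 1), (7, 2)] [ 2.544e+02  2.000e-01 -2.180e+01  4.487e+02 -0.000e+00 -2.380e+01
  4.900e+02  9.000e-01 -3.000e-01  3.475e+02] 0.04
[(0, 2), (1, 0), (1, 1), (2, 2), (3, 1), (4, 2), (5, 1), (7, 2)] [ 2.555e+02  0.000e+00 -2.200e+01  4.487e+02 -2.390e+01  4.899e+02
 -1.000e-01  3.494e+02] 0.06
[(0, 2), (1, 1), (2, 2), (3, 1), (4, 2), (5, 1), (7, 2)] [255.  -22.  448.8 -23.9 489.9  -0.  349. ] 0.06
[4.425 3.776 3.75  0.959 0.893 0.492 0.354 0.076 0.063 0.012]
```

```bash
cat >> k.py <<'E'
LK=[(0,(0,0,255.)),(1,(0,-22.,0)),(2,(0,0,448.8)),(3,(0,-23.9,0)),(4,(0,0,489.9)),(7,(0,0,349.))]
def fk(q):
    rs=chain(q); return sum(rs[i].apply(np.array(v)) for i,v in LK)/1000, rs[-1]
def err(q,p,r):
    a,b=fk(q); return np.r_[p-a,(r*b.inv()).as_rotvec()]
def jac(q):
    p0,r0=fk(q);J=np.zeros((6,7))
    for i in range(7):
        d=np.zeros(7);d[i]=1e-5;p1,r1=fk(q+d);J[:,i]=np.r_[p1-p0,(r1*r0.inv()).as_rotvec()]/1e-5
    return J
def dls(q,p,r,lam,wr,n):
    W=np.r_[np.ones(3),np.ones(3)*wr]
    for _ in range(n):
        e=err(q,p,r)*W
        if np.linalg.norm(e)<1e-5: break
        J=jac(q)*W[:,None]; q=np.clip(q+J.T@np.linalg.solve(J@J.T+lam**2*np.eye(6),e),LO,HI)
    return q
def call(q,rows,lam=.05,wr=.3,n=20,pose=None,T=.1):
    p0,r0=pose or fk(q); pc,rc=p0,r0
    for sh,tu in rows:
        pt=p0+r0.apply(np.array(sh)*.12); rt=r0*R.from_rotvec([0,0,tu*np.pi])
        d=pt-pc; d*=min(1,.05/max(np.linalg.norm(d),1e-9)); w=(rt*rc.inv()).as_rotvec(); w*=min(1,np.radians(8.59)/max(np.linalg.norm(w),1e-9))
        q2=dls(q,pc+d,R.from_rotvec(w)*rc,lam,wr,n); s=np.max(np.abs(q2-q)/(.7*VM*T)); q=q+(q2-q)/max(1,s); pc,rc=fk(q)
    return q
def lin(sh,tu,f=(.2,.4,.6,.8,1)): return [(np.array(sh)*a,tu*a) for a in f]
H=[lin((0,1,0),0),lin((0,1,0),0),lin((0,1,0),0,(.5,.8,1,1,1)),lin((0,-.8,0),0,(.375,.75,1,1,1)),
[((.2,-.25,-.2),.04),((.4,-.5,-.5),.08),((.6,-.8,-.8),.12),((.9,-1,-1),.16),((.9,-1,-1),.2)],lin((1,-1,0),-.25),lin((0,-1,-1),.25)]
def tilt(q): z=fk(q)[1].apply([0,0,1]); return np.degrees(np.arccos(-z[2])),z
E
python3 - <<'E'
from k import *
np.set_printoptions(precision=3,suppress=True)
for q,p,o in S[:5]: print('real',np.array(q),tilt(np.array(q))[0])
for lam,wr,n in((.05,.3,20),(.05,1,20),(.01,.3,50),(.05,.3,100),(.1,.5,3),(.02,.1,30)):
    q=np.array(S[0][0]);print(lam,wr,n)
    for i,h in enumerate(H):
        q=call(q,h,lam,wr,n)
        if i>=2:print(i,q,np.round(fk(q)[0]*1000),round(tilt(q)[0],2))
E
```

```text
real [ 1.193  0.332 -0.065  1.46   0.022  1.35  -0.088] 0.02384626674792446
real [ 0.72   0.938  1.07   0.963 -0.8    1.564  0.294] 1.7369591640496365
real [ 0.303  0.711  1.295  1.183 -0.698  1.653 -0.435] 2.4171867675310255
real [ 0.154  0.691  1.142  1.111 -0.621  1.637  0.02 ] 2.2109030908556004
real [-0.198  0.411  1.316  1.224 -0.401  1.751 -0.855] 2.2219567042081425
0.05 0.3 20
2 [ 1.169  1.284  0.251  0.16  -0.247  1.792 -0.036] [ 288. -837.  105.] 5.09
3 [ 1.066  0.862  0.25   0.915 -0.191  1.473  0.022] [ 258. -746.  113.] 5.09
4 [ 0.8    0.559  0.368  1.145 -0.203  1.559 -0.737] [ 325. -609.  243.] 5.09
5 [ 0.685  0.595  0.19   1.058 -0.141  1.58  -0.271] [ 475. -530.  246.] 5.09
6 [ 0.521  0.335  0.312  1.164 -0.14   1.738 -1.069] [ 427. -432.  376.] 5.09
0.05 1 20
2 [ 1.16   1.216  0.213  0.179 -0.202  1.75  -0.017] [ 301. -851.  154.] 0.02
3 [ 1.076  0.801  0.208  0.922 -0.15   1.431  0.028] [ 268. -761.  154.] 0.02
4 [ 0.808  0.478  0.315  1.183 -0.143  1.501 -0.743] [ 327. -611.  274.] 0.02
5 [ 0.685  0.511  0.142  1.115 -0.069  1.519 -0.281] [ 475. -528.  274.] 0.02

[... 984 characters left out ...]
811 -0.011  0.906  0.009  1.462 -0.059] [ 275. -749.  144.] 2.12
4 [ 0.956  0.496  0.066  1.145 -0.035  1.539 -0.828] [ 337. -603.  268.] 2.12
5 [ 0.824  0.547 -0.104  1.066  0.04   1.565 -0.361] [ 485. -520.  269.] 2.11
6 [ 0.714  0.281 -0.017  1.177 -0.011  1.718 -1.148] [ 432. -418.  393.] 2.11
0.02 0.1 30
2 [ 1.174  1.293  0.406  0.16  -0.399  1.76  -0.022] [ 280. -852.  103.] 3.39
3 [ 1.003  0.885  0.423  0.926 -0.329  1.445  0.085] [ 250. -760.  108.] 3.39
4 [ 0.691  0.582  0.573  1.179 -0.312  1.521 -0.667] [ 318. -620.  236.] 3.39
5 [ 0.58   0.603  0.394  1.096 -0.244  1.536 -0.205] [ 469. -543.  238.] 3.38
6 [ 0.364  0.331  0.542  1.223 -0.196  1.684 -1.018] [ 420. -442.  365.] 3.39
```

```bash
nproc; cat > f.py <<'E'
import numpy as np
from k import LO,HI,VM,SG,R
def kin(q):
    M=np.eye(3);p=np.array([0,0,.255]);ax=[];og=[]
    for i in range(7):
        a=SG[i]*q[i]+(np.pi/2 if i==6 else 0); c,s=np.cos(a),np.sin(a)
        ax.append(SG[i]*M[:,2] if i%2==0 else M[:,1].copy()); og.append(p)
        M=M@(np.array([[c,-s,0],[s,c,0],[0,0,1]]) if i%2==0 else np.array([[c,0,s],[0,1,0],[-s,0,c]]))
        if i==0:p=p-.022*M[:,1]
        elif i==1:p=p+.4488*M[:,2]
        elif i==2:p=p-.0239*M[:,1]
        elif i==3:p=p+.4899*M[:,2]
        elif i==6:p=p+.349*M[:,2]
    ax=np.array(ax);og=np.array(og)
    return p,M,np.vstack([np.cross(ax,p-og).T,ax.T])
def rv(M): return R.from_matrix(M).as_rotvec()
def solve(q,p,M,lam,wr,n):
    W=np.r_[1,1,1,wr,wr,wr]
    for _ in range(n):
        a,b,J=kin(q); e=np.r_[p-a,rv(M@b.T)]*W
        if np.linalg.norm(e)<2e-5: break
        J=J*W[:,None]; dq=J.T@np.linalg.solve(J@J.T+lam**2*np.eye(6),e); q=np.clip(q+dq,LO,HI)
        if np.abs(dq).max()<1e-5: break
    return q
def call(q,rows,lam=.05,wr=.3,n=60):
    p0,M0,_=kin(q);pc,Mc=p0,M0
    for sh,tu in rows:
        pt=p0+M0@(np.array(sh)*.12); Mt=M0@R.from_rotvec([0,0,tu*np.pi]).as_matrix()
        d=pt-pc;d=d*min(1,.05/max(np.linalg.norm(d),1e-9));w=rv(Mt@Mc.T);w=w*min(1,.15/max(np.linalg.norm(w),1e-9))
        q2=solve(q,pc+d,R.from_rotvec(w).as_matrix()@Mc,lam,wr,n);q=q+(q2-q)/max(1,np.max(np.abs(q2-q)/(.07*VM)));pc,Mc,_=kin(q)
    return q
E
cat > g.py <<'E'
from f import *
from multiprocessing import Pool
import sys
D=np.array([.278*.7,.96*.7,-.714])
HY=[(.05,.3,60),(.03,1,40),(.1,.5,30)]
def ev(a):
    q,rows,h=a; return call(q,rows,*h)
def ang(q): z=kin(q)[1][:,2]; return np.degrees(np.arccos(np.clip(z@D,-1,1)))
def ok(q): p=kin(q)[0]; return p[2]>.22 and np.hypot(p[0],p[1])>.25
if __name__=='__main__':
    rng=np.random.default_rng(0);np.set_printoptions(precision=3,suppress=True)
    q0=np.array([-0.1985,0.4108,1.3158,1.2243,-0.4005,1.7509,-0.8548])
    with Pool() as P:
      for h in HY:
        beam=[(ang(q0),q0,[])]
        for it in range(6):
            js=[]
            for a,q,hist in beam:
                for _ in range(40):
                    sh=rng.choice([-1,0,1],3);tu=rng.choice([-1,-1,0,1,1]); js.append((q,[(sh,tu)]*5,h,hist+[(sh.tolist(),int(tu))]))
            rs=P.map(ev,[j[:3] for j in js],chunksize=2)
            c=sorted([(ang(r),i) for i,r in enumerate(rs) if ok(r)])[:5]
            beam=[(a,rs[i],js[i][3]) for a,i in c]
            a,q,hi=beam[0];print(h,it,round(a,1),hi[-1],q,kin(q)[0],flush=True)
        print(beam[0][2])
E
time timeout 550 python3 g.py
```

```text
4
(0.05, 0.3, 60) 0 44.5 ([-1, -1, 0], 1) [-0.553 -0.258  0.911  1.54   0.208  1.757 -1.9  ] [ 0.353 -0.28   0.426]
(0.05, 0.3, 60) 1 43.7 ([1, 1, -1], -1) [-0.137  0.268  1.211  1.112 -0.271  1.936 -0.914] [ 0.359 -0.391  0.513]
(0.05, 0.3, 60) 2 41.4 ([-1, -1, -1], 1) [-0.397  0.537  1.34   1.072 -0.585  1.943 -2.6  ] [ 0.546 -0.229  0.455]
(0.05, 0.3, 60) 3 35.2 ([0, -1, 1], 1) [-0.316  0.883  1.34   1.085 -0.967  1.898 -2.6  ] [ 0.658 -0.18   0.285]
(0.05, 0.3, 60) 4 27.5 ([0, -1, -1], 1) [ 0.497  1.102  1.025  0.16  -1.27   2.06  -2.6  ] [ 0.713 -0.39   0.325]
(0.05, 0.3, 60) 5 11.4 ([-1, -1, -1], -1) [ 0.602  1.128  0.706  0.16  -1.27   2.06  -2.465] [ 0.715 -0.38   0.322]
[([-1, -1, 0], 1), ([1, 0, -1], 1), ([-1, -1, 1], 1), ([1, -1, 1], 1), ([0, -1, -1], 1), ([-1, -1, -1], -1)]
(0.03, 1, 40) 0 45.2 ([-1, -1, 1], 1) [-0.598 -0.236  1.037  1.672  0.215  1.58  -1.889] [ 0.363 -0.308  0.347]
(0.03, 1, 40) 1 43.8 ([-1, -1, -1], -1) [-0.518 -0.248  0.448  1.124  0.16   2.06  -1.585] [ 0.364 -0.106  0.647]
(0.03, 1, 40) 2 39.7 ([0, -1, -1], -1) [-0.387 -0.239  0.091  0.888  0.095  2
[... 600 characters left out ...]
 30) 1 44.2 ([1, 0, 0], 1) [-0.219  0.388  1.181  1.391 -0.361  1.597 -1.998] [ 0.448 -0.388  0.342]
(0.1, 0.5, 30) 2 41.4 ([-1, -1, -1], 1) [-0.391  0.542  1.34   1.071 -0.59   1.941 -2.6  ] [ 0.548 -0.231  0.454]
(0.1, 0.5, 30) 3 34.5 ([0, 0, 1], 1) [-0.101  0.808  1.34   1.1   -0.902  1.887 -2.6  ] [ 0.581 -0.333  0.32 ]
(0.1, 0.5, 30) 4 28.0 ([1, 0, 0], 1) [ 0.188  0.939  1.34   0.983 -1.075  2.006 -2.6  ] [ 0.539 -0.431  0.29 ]
(0.1, 0.5, 30) 5 19.5 ([1, -1, -1], -1) [ 0.587  1.089  0.834  0.16  -1.27   2.007 -2.069] [ 0.718 -0.41   0.343]
[([-1, -1, 1], 1), ([1, 0, 0], 1), ([-1, -1, 0], 1), ([1, -1, 0], 1), ([-1, -1, -1], 1), ([1, -1, -1], -1)]
real	1m4.816s
user	3m50.215s
sys	0m0.672s
```

```bash
cat > ik.py <<'E'
from f import *
np.set_printoptions(precision=2,suppress=True)
rng=np.random.default_rng(1)
yaw=1.2888
def Rt(t,flip,yw=yaw):
    h=np.array([np.cos(yw),np.sin(yw),0]);z=h*np.sin(t)-np.array([0,0,np.cos(t)]);y=np.array([-np.sin(yw),np.cos(yw),0])*flip
    return np.stack([np.cross(y,z),y,z],1)
if __name__=='__main__':
  for t in(35,45):
   for nm,gp in(('cup',(.439,-.312,.045)),('seat',(.607,.081,.063)),('seatfront',(.57,-.05,.1)),('pedal',(.444,.076,.035))):
    for fl in(1,-1):
     for name,dy in(('',0),):
      M=Rt(np.radians(t),fl); p=np.array(gp)+.0187*M[:,2]; sols=[]
      for _ in range(60):
        q=solve(rng.uniform(LO,HI),p,M,.03,.3,80);a,b,_J=kin(q)
        if np.linalg.norm(a-p)<1e-3 and np.linalg.norm(rv(M@b.T))<.01: sols.append(q)
      print(t,nm,fl,len(sols)); [print('   ',s,'mrg',np.min(np.minimum(s-LO,HI-s)).round(2)) for s in sorted(sols,key=lambda s:-np.min(np.minimum(s-LO,HI-s)))[:2]]
E
python3 ik.py
```

```text
35 cup 1 24
    [ 0.46  0.64  0.49  1.7  -0.78  1.38 -2.15] mrg 0.45
    [ 0.31  0.71  0.71  1.71 -0.89  1.46 -2.06] mrg 0.38
35 cup -1 34
    [ 1.34  0.7  -0.68  1.65 -0.14  1.21  0.52] mrg 0.77
    [ 1.23  0.65 -0.51  1.65 -0.25  1.21  0.6 ] mrg 0.77
35 seat 1 16
    [ 1.08  1.02 -1.38  1.8   0.55  0.87  2.53] mrg 0.07
    [ 1.07  0.99 -1.35  1.8   0.51  0.85  2.55] mrg 0.05
35 seat -1 28
    [ 0.71  0.58 -0.75  1.81 -0.31  0.77  0.  ] mrg 0.61
    [ 0.6   0.53 -0.61  1.82 -0.43  0.79  0.09] mrg 0.6
35 seatfront 1 10
    [-0.35  0.55  0.86  1.86 -1.06  1.31 -2.45] mrg 0.15
    [-0.46  0.64  1.03  1.86 -1.16  1.4  -2.39] mrg 0.11
35 seatfront -1 29
    [ 0.99  0.54 -0.81  1.78 -0.28  0.97  0.14] mrg 0.64
    [ 0.98  0.54 -0.79  1.78 -0.29  0.97  0.15] mrg 0.64
35 pedal 1 19
    [-0.29  0.24  0.47  2.27 -1.02  0.88 -2.49] mrg 0.11
    [-0.13  0.23  0.3   2.27 -0.98  0.85 -2.52] mrg 0.08
35 pedal -1 23
    [ 1.22  0.52 -1.17  2.2  -0.23  0.63  0.03] mrg 0.22
    [ 1.19  0.48 -1.12  2.2  -0.29  0.64  0.08] mrg 0.22
45 cup 1 22
    [ 0.92  0.69 -0.04  1.6  -0.61  1.4  -2.26] mrg 0.34
  
[... 255 characters left out ...]
[ 0.3   0.51 -0.15  1.86 -0.94  0.94 -2.6 ] mrg 0.0
45 seat -1 38
    [ 0.87  0.69 -0.86  1.83 -0.4   0.76  0.17] mrg 0.59
    [ 0.87  0.69 -0.86  1.83 -0.41  0.76  0.17] mrg 0.59
45 seatfront 1 17
    [-0.13  0.57  0.69  1.85 -1.14  1.38 -2.35] mrg 0.13
    [ 0.37  0.47  0.06  1.82 -0.89  1.18 -2.5 ] mrg 0.1
45 seatfront -1 28
    [ 0.98  0.58 -0.7   1.78 -0.5   1.02  0.37] mrg 0.64
    [ 0.96  0.57 -0.67  1.79 -0.52  1.02  0.38] mrg 0.63
45 pedal 1 15
    [ 0.68  0.36 -0.45  2.23 -0.94  0.82 -2.42] mrg 0.18
    [ 0.77  0.37 -0.54  2.23 -0.9   0.8  -2.45] mrg 0.15
45 pedal -1 18
    [ 1.27  0.61 -1.1   2.21 -0.42  0.65  0.32] mrg 0.21
    [ 1.24  0.59 -1.07  2.21 -0.47  0.66  0.36] mrg 0.21
```

```bash
cat > mpc.py <<'E'
from g import *
from ik import Rt
import json,time
MT=Rt(np.radians(45),-1)
def full(q): return np.degrees(np.linalg.norm(rv(MT@kin(q)[1].T)))
def sc(q):
    p=kin(q)[0]; return ang(q)+.12*full(q)+10*np.linalg.norm(p-np.array([.45,-.2,.4]))
def safe(q):
    p=kin(q)[0]; return p[2]>.25 and np.hypot(p[0],p[1])>.3 and not(p[0]>.35 and p[1]>-.15 and p[2]<.42)
def run(q0,h,depth,nb=12,nc=40,seed=0,tl=200):
    rng=np.random.default_rng(seed);t0=time.time();best=None
    with Pool() as P:
        beam=[(sc(q0),q0,[])]
        for it in range(depth):
            js=[]
            for a,q,hist in beam:
                for _ in range(nc if it else nc*4):
                    sh=rng.choice([-1,0,1],3);tu=rng.choice([-1,-.3,0,0,.3,1]);js.append((q,[(sh,tu)]*5,h,hist+[(sh.tolist(),float(tu))]))
            rs=P.map(ev,[j[:3] for j in js],chunksize=4)
            c=sorted([(sc(r),i) for i,r in enumerate(rs) if safe(r)])
            beam=[];seen=[]
            for s,i in c:
                if all(np.abs(rs[i]-x).max()>.05 for x in seen): seen.append(rs[i]);beam.append((s,rs[i],js[i][3]))
                if len(beam)==nb:break
            s,q,hi=beam[0]
            if best is None or s<best[0]: best=beam[0]
            if time.time()-t0>tl:break
    return best
if __name__=='__main__':
    np.set_printoptions(precision=3,suppress=True)
    q0=np.array(json.loads(open('log.jsonl').readlines()[-1])[0])
    print('now',ang(q0),full(q0))
    for h in HY[:2]:
        s,q,hi=run(q0,h,int(sys.argv[1]))
        print(h,'score',s)
        for h2 in HY:
            q=q0;o=[]
            for c in hi:
                q=call(q,[c]*5,*h2); o.append((round(ang(q)),round(full(q))))
            print('  ',h2,o,q,kin(q)[0])
        print(hi)
E
time timeout 570 python3 mpc.py 8
```

```text
now 46.17133076990702 98.81704384999865
(0.05, 0.3, 60) score 5.169761107190119
   (0.05, 0.3, 60) [(47, 66), (38, 44), (26, 27), (12, 13), (3, 61), (3, 32), (4, 12), (4, 12)] [ 0.486  0.145  0.32   1.553 -0.755  1.79   0.666] [ 0.453 -0.188  0.394]
   (0.03, 1, 40) [(47, 66), (28, 53), (9, 98), (26, 147), (48, 151), (66, 164), (85, 179), (88, 180)] [ 0.621  2.094 -0.871  0.16  -1.27   1.914 -2.6  ] [ 0.779 -0.208 -0.04 ]
   (0.1, 0.5, 30) [(47, 66), (44, 45), (43, 53), (39, 73), (38, 42), (38, 65), (38, 102), (38, 102)] [-0.587 -0.151  0.967  1.429 -0.021  1.664  1.72 ] [ 0.448 -0.236  0.463]
[([1, -1, -1], -0.3), ([1, 1, 1], -1.0), ([1, 0, 0], -1.0), ([1, 1, -1], -0.3), ([1, 1, -1], 1.0), ([-1, -1, 0], -0.3), ([1, -1, -1], -1.0), ([0, -1, 1], 0.0)]
(0.03, 1, 40) score 6.323417817562442
   (0.05, 0.3, 60) [(47, 66), (33, 48), (33, 82), (33, 53), (33, 34), (39, 57), (39, 78), (39, 78)] [-0.349 -0.5    0.73   1.661  0.181  1.644  1.224] [ 0.316 -0.283  0.439]
   (0.03, 1, 40) [(47, 66), (30, 92), (12, 152), (4, 138), (4, 104), (4, 64), (4, 21), (4, 21)] [ 0.524  0.217  0.334  1.467 -0.796  1.875  0.122] [ 0.456 -0.21   0.408]
   (0.1, 0.5, 30) [(47, 66), (41, 45), (42, 66), (42, 47), (42, 48), (48, 82), (47, 104), (47, 104)] [-0.81  -0.5    1.038  1.394  0.476  1.748  1.644] [ 0.357 -0.384  0.492]
[([1, -1, -1], -0.3), ([1, 1, 0], -1.0), ([1, -1, 0], 1.0), ([-1, -1, 0], -1.0), ([-1, 0, 0], -0.3), ([-1, 1, 0], -0.3), ([1, -1, 0], -1.0), ([0, -1, 0], 0.0)]
real	2m31.524s
user	8m34.406s
sys	0m0.708s
```

Call:
step_arm([
  [[1, -1, -1], -0.3],
  [[1, -1, -1], -0.3],
  [[1, -1, -1], -0.3],
  [[1, -1, -1], -0.3],
  [[1, -1, -1], -0.3],
])

```text
t: 5.0
ee_pos: [556.1, -335.2, 523.6]
orientation: [0.989, 0.144, -0.009, 0.016]
wrist_force: [0.0, 0.2, -1.4]
gripper_width: 87.4
finger_force: 0.0
```

```bash
python3 rec.py; python3 - <<'E'
from mpc import *
q0=np.array(json.loads(open('log.jsonl').readlines()[-1])[0])
np.set_printoptions(precision=3,suppress=True)
for c in(([1,1,1],-1.),([1,1,0],-1.),([1,1,-1],-1.)):
  for h in HY: q=call(q0,[c]*5,*h);print(c,h,q,kin(q)[0],ang(q),full(q))
E
```

```text
[5.0, [0.1492, 0.526, 0.7143, 0.6586, -0.3388, 2.0297, -0.6498], [556.1178, -335.1574, 523.6385], [0.9895, 0.1436, -0.0085, 0.0159]]
([1, 1, 1], -1.0) (0.05, 0.3, 60) [ 0.468  1.028  0.754  0.16  -0.717  2.06  -0.087] [ 0.674 -0.435  0.353] 42.48515447581231 48.714835979659306
([1, 1, 1], -1.0) (0.03, 1, 40) [ 0.564  1.118  0.774  0.161 -0.834  2.06  -0.246] [ 0.651 -0.477  0.284] 36.462199934867186 51.92440459132544
([1, 1, 1], -1.0) (0.1, 0.5, 30) [ 0.434  0.986  0.591  0.16  -0.519  2.05  -0.042] [ 0.683 -0.417  0.378] 45.17017409803739 49.028542423039355
([1, 1, 0], -1.0) (0.05, 0.3, 60) [ 0.565  0.959  0.899  0.16  -1.013  2.06  -0.397] [ 0.647 -0.459  0.422] 36.20062120380809 53.9114222835639
([1, 1, 0], -1.0) (0.03, 1, 40) [ 0.69   1.071  0.821  0.16  -1.064  2.06  -0.916] [ 0.622 -0.514  0.336] 28.160127833908984 79.62974965727673
([1, 1, 0], -1.0) (0.1, 0.5, 30) [ 0.463  0.897  0.676  0.16  -0.659  2.06  -0.207] [ 0.662 -0.416  0.453] 43.07229550774516 50.41752624087335
([1, 1, -1], -1.0) (0.05, 0.3, 60) [ 0.619  0.895  0.904  0.16  -1.083  2.06  -0.469] [ 0.623 -0.47   0.477] 35.39224386621286 55.55544164161698
([1, 1, -1], -1.0) (0.03, 1, 40) [ 0.705  1.004  0.818  0.164 -1.06   2.06  -1.149] [ 0.608 -0.519  0.388] 29.981194222418537 91.63951878707228
([1, 1, -1], -1.0) (0.1, 0.5, 30) [ 0.476  0.812  0.679  0.16  -0.683  2.06  -0.237] [ 0.643 -0.41   0.519] 43.63232048227005 50.708486888814626
```

Try the second step and see how much tilt it gives.

Call:
step_arm([
  [[1, 1, 0], -1],
  [[1, 1, 0], -1],
  [[1, 1, 0], -1],
  [[1, 1, 0], -1],
  [[1, 1, 0], -1],
])

```text
t: 5.5
ee_pos: [662.8, -396.3, 486.1]
orientation: [0.902, 0.429, 0.014, 0.049]
wrist_force: [0.1, -0.4, -0.7]
gripper_width: 87.1
finger_force: 0.0
```

```bash
python3 rec.py; sed -i 's/^HY=.*/HY=[(.05,.3,60),(.03,1,40),(.1,.5,30),(.02,.3,100),(.05,.6,150)]/' g.py; python3 - <<'E'
from mpc import *
L=[np.array(json.loads(l)[0]) for l in open('log.jsonl')]
np.set_printoptions(precision=3,suppress=True)
print(ang(L[-1]),full(L[-1]),kin(L[-1])[1][:,2])
for h in [(l,w,n) for l in(.01,.05,.1,.2) for w in(.1,.3,1) for n in(10,50,200)]:
    q=call(L[-2],[([1,1,0],-1)]*5,*h);print(h,q-L[-1],np.abs(q-L[-1]).max().round(2),ang(q).round(1))
E
```

```text
[5.5, [0.3908, 0.8526, 0.7572, 0.1758, -0.634, 2.0577, -0.129], [662.8193, -396.2543, 486.131], [0.9018, 0.4292, 0.0143, 0.0493]]
47.77831867494243 52.395747571720285 [ 0.068 -0.077 -0.995]
(0.01, 0.1, 10) [ 0.267  0.243 -0.121 -0.016 -0.207  0.002 -0.733] 0.73 29.4
(0.01, 0.1, 50) [ 0.29   0.175  0.121 -0.013 -0.472  0.002 -0.793] 0.79 29.9
(0.01, 0.1, 200) [ 0.246  0.092  0.252  0.005 -0.539  0.001 -0.775] 0.78 34.4
(0.01, 0.3, 10) [ 0.207  0.121 -0.074  0.083 -0.2    0.002 -0.905] 0.9 31.0
(0.01, 0.3, 50) [ 0.255  0.116  0.117  0.035 -0.426  0.001 -0.726] 0.73 31.5
(0.01, 0.3, 200) [ 0.223  0.085  0.205 -0.005 -0.491  0.002 -0.755] 0.76 34.6
(0.01, 1, 10) [ 0.254  0.212 -0.113 -0.009 -0.195  0.002 -0.996] 1.0 30.8
(0.01, 1, 50) [ 0.093 -0.042  0.133  0.184 -0.283  0.002 -0.214] 0.28 35.5
(0.01, 1, 200) [ 0.258  0.1    0.087  0.091 -0.391  0.001 -0.544] 0.54 30.2
(0.05, 0.1, 10) [ 0.036 -0.03  -0.177 -0.016  0.109 -0.145 -0.007] 0.18 49.4
(0.05, 0.1, 50) [ 0.032 -0.027 -0.113 -0.016  0.047 -0.144 -0.011] 0.14 49.4
(0.05, 0.1, 200) [ 0.022 -0.014  0.091 -0.016 -0.147 -0.141 -0.001] 
[... 1128 characters left out ...]
2 -0.131] 0.32 41.8
(0.2, 0.1, 10) [-0.066 -0.129 -0.169  0.167  0.222 -0.263  0.09 ] 0.26 53.4
(0.2, 0.1, 50) [ 0.025 -0.041 -0.194 -0.016  0.141 -0.158  0.126] 0.19 50.7
(0.2, 0.1, 200) [ 0.027 -0.041 -0.189 -0.016  0.132 -0.158  0.085] 0.19 50.5
(0.2, 0.3, 10) [ 0.026 -0.029 -0.19  -0.016  0.141 -0.114  0.11 ] 0.19 49.5
(0.2, 0.3, 50) [ 0.027 -0.028 -0.169 -0.016  0.116 -0.116  0.061] 0.17 49.3
(0.2, 0.3, 200) [ 0.021 -0.023 -0.086 -0.016  0.04  -0.115  0.067] 0.11 49.3
(0.2, 1, 10) [ 0.036  0.008 -0.188 -0.016  0.129  0.002  0.064] 0.19 45.9
(0.2, 1, 50) [ 0.033  0.01  -0.142 -0.016  0.086  0.002  0.042] 0.14 46.0
(0.2, 1, 200) [ 0.025  0.019  0.026 -0.016 -0.07   0.002  0.053] 0.07 46.0
```

```bash
cat > fit.py <<'E'
from mpc import *
from k import H
L=[np.array(json.loads(l)[0]) for l in open('log.jsonl')]
S0=np.array([1.193,0.332,-0.065,1.46,0.022,1.35,-0.088]);S1=np.array([0.72043749,0.93759342,1.06972982,0.96313986,-0.79966259,1.56392133,0.29444197])
TR=[(S0,H[:4],S1),(S1,H[4:5],L[0]),(L[2],[[([1,-1,-1],-.3)]*5],L[3]),(L[3],[[([1,1,0],-1)]*5],L[4])]
def one(h):
    e=[]
    for a,cs,b in TR:
        q=a
        for c in cs:q=call(q,c,*h)
        pa,Ma,_=kin(q);pb,Mb,_=kin(b)
        e+=[np.abs(q-b).max(),np.linalg.norm(pa-pb),np.linalg.norm(rv(Ma@Mb.T))]
    return h,np.array(e)
if __name__=='__main__':
    np.set_printoptions(precision=3,suppress=True,linewidth=150)
    with Pool() as P: r=P.map(one,[(l,w,n) for l in(.02,.05,.1,.15,.2,.4) for w in(.15,.3,.6,1) for n in(30,100,300)],chunksize=1)
    r.sort(key=lambda t:t[1][[1,2,10,11]].sum()+.2*t[1][[0,9]].sum())
    for h,e in r[:10]:print(h,e)
E
time python3 fit.py
```

```text
(0.2, 0.6, 300) [0.158 0.018 0.013 0.045 0.009 0.015 0.096 0.027 0.1   0.173 0.011 0.071]
(0.2, 1, 300) [0.139 0.018 0.036 0.045 0.009 0.015 0.089 0.025 0.086 0.152 0.009 0.062]
(0.15, 0.6, 300) [0.034 0.023 0.03  0.045 0.009 0.015 0.088 0.024 0.077 0.344 0.012 0.058]
(0.15, 1, 300) [0.037 0.023 0.048 0.045 0.009 0.015 0.084 0.023 0.069 0.259 0.017 0.056]
(0.15, 0.6, 100) [0.513 0.032 0.04  0.045 0.009 0.015 0.149 0.034 0.167 0.077 0.015 0.047]
(0.15, 1, 100) [0.496 0.033 0.058 0.045 0.009 0.015 0.145 0.034 0.165 0.063 0.02  0.049]
(0.2, 0.6, 100) [0.702 0.024 0.025 0.045 0.009 0.015 0.162 0.033 0.171 0.082 0.009 0.07 ]
(0.2, 1, 100) [0.688 0.024 0.047 0.045 0.009 0.015 0.156 0.033 0.17  0.083 0.01  0.066]
(0.1, 0.3, 100) [0.307 0.047 0.026 0.045 0.009 0.015 0.147 0.035 0.165 0.17  0.028 0.112]
(0.15, 0.3, 300) [0.106 0.038 0.069 0.045 0.009 0.015 0.104 0.03  0.113 0.168 0.041 0.142]
real	0m31.533s
user	1m49.285s
sys	0m0.214s
```

```bash
sed -i 's/^HY=.*/HY=[(.17,.8,150),(.15,.6,300),(.2,1,200)]/' g.py; sed -i 's/for h in HY\[:2\]/for h in HY[:1]/; s/run(q0,h,int(sys.argv\[1\]))/run(q0,h,int(sys.argv[1]),10,40,0,400)/' mpc.py; time timeout 570 python3 mpc.py 8
```

```text
now 47.77831867494243 52.395747571720285
(0.17, 0.8, 150) score 29.549225121568163
   (0.17, 0.8, 150) [(44, 46), (42, 54), (38, 38), (35, 50), (33, 35), (30, 39), (27, 38), (23, 25)] [ 0.284  0.681  0.825  0.16  -1.27   2.06  -0.142] [ 0.693 -0.143  0.656]
   (0.15, 0.6, 300) [(44, 47), (43, 55), (41, 41), (40, 52), (40, 42), (38, 44), (38, 49), (38, 39)] [ 0.371  0.567  0.876  0.16  -1.27   1.891 -0.214] [ 0.676 -0.216  0.762]
   (0.2, 1, 200) [(45, 48), (43, 53), (40, 41), (38, 57), (37, 38), (35, 52), (33, 35), (30, 42)] [-0.032  0.652  0.961  0.16  -1.124  2.06   0.09 ] [ 0.704 -0.005  0.661]
[([0, 1, 0], -1.0), ([1, 1, 0], 1.0), ([1, 0, -1], -1.0), ([0, 1, -1], -0.3), ([1, 1, -1], 1.0), ([1, 0, -1], -0.3), ([1, 1, -1], 1.0), ([0, 1, -1], -1.0)]
real	4m15.244s
user	14m18.847s
sys	0m0.556s
```

Call:
step_arm([
  [[0, 1, 0], -1],
  [[0, 1, 0], -1],
  [[0, 1, 0], -1],
  [[0, 1, 0], -1],
  [[0, 1, 0], -1],
])

```text
t: 6.0
ee_pos: [669.7, -419.1, 469.6]
orientation: [0.745, 0.665, 0.029, 0.049]
wrist_force: [-0.2, -0.0, -0.2]
gripper_width: 87.1
finger_force: 0.0
```

```bash
python3 rec.py
```

```text
[6.0, [0.4335, 0.9302, 1.3374, 0.1606, -1.2667, 2.0581, 0.4886], [669.6835, -419.0782, 469.5899], [0.745, 0.6647, 0.0285, 0.0485]]
```

Call:
step_arm([
  [[1, 1, 0], 1],
  [[1, 1, 0], 1],
  [[1, 1, 0], 1],
  [[1, 1, 0], 1],
  [[1, 1, 0], 1],
])

```text
t: 6.5
ee_pos: [737.6, -288.3, 462.1]
orientation: [0.448, 0.893, 0.018, 0.048]
wrist_force: [-0.5, 0.1, -0.6]
gripper_width: 87.1
finger_force: 0.0
```

```bash
python3 rec.py
```

```text
[6.5, [0.2474, 0.9398, 1.3381, 0.1606, -1.2675, 2.0581, 1.0566], [737.6207, -288.3366, 462.1136], [0.448, 0.8925, 0.0178, 0.0484]]
```

Call:
step_arm([
  [[1, 0, -1], -1],
  [[1, 0, -1], -1],
  [[1, 0, -1], -1],
  [[1, 0, -1], -1],
  [[1, 0, -1], -1],
])

```text
t: 7.0
ee_pos: [656.5, -200.0, 562.6]
orientation: [0.223, 0.973, 0.012, 0.055]
wrist_force: [0.6, -1.6, -0.3]
gripper_width: 87.2
finger_force: 0.0
```

```bash
python3 rec.py; cat >> fit.py <<'E'
E
python3 - <<'E'
from mpc import *
L=[np.array(json.loads(l)[0]) for l in open('log.jsonl')]
np.set_printoptions(precision=3,suppress=True)
for q in L[4:]:print(ang(q),full(q),kin(q)[1][:,2])
C=[([0,1,0],-1),([1,1,0],1),([1,0,-1],-1)]
for h in HY+[(.3,1,300),(.15,1,300),(.1,2,200)]:
  for i,c in enumerate(C):
    q=call(L[4+i],[c]*5,*h);a,M,_=kin(q);b,N,_=kin(L[5+i]);print(h,i,q-L[5+i],a-b,np.linalg.norm(rv(M@N.T)),ang(q)-ang(L[5+i]))
E
```

```text
[7.0, [0.1209, 0.5828, 0.4175, 0.4168, -0.3123, 2.0583, 1.4203], [656.5363, -200.007, 562.6244], [0.2229, 0.9732, 0.0124, 0.0545]]
47.77831867494243 52.395747571720285 [ 0.068 -0.077 -0.995]
44.992274389346164 47.095768557137816 [ 0.107 -0.034 -0.994]
43.75161204571655 69.7126132624857 [ 0.102 -0.012 -0.995]
43.01727827305678 91.7810518429981 [ 0.112 -0.    -0.994]
(0.17, 0.8, 150) 0 [ 0.033  0.032 -0.284 -0.001  0.259 -0.026  0.052] [ 0.002 -0.023 -0.045] 0.06449516640798955 -1.1916316522791917
(0.17, 0.8, 150) 1 [ 0.03   0.02  -0.041 -0.001  0.002 -0.071 -1.595] [ 0.022 -0.023 -0.015] 1.6074628467592535 -0.7552957572135384
(0.17, 0.8, 150) 2 [-0.167  0.021  0.499  0.05  -0.313 -0.     0.357] [-0.002  0.01   0.011] 0.2722214729785347 0.8802183700047266
(0.15, 0.6, 300) 0 [ 0.045  0.032 -0.131 -0.001  0.083 -0.073  0.029] [ 0.015 -0.035 -0.032] 0.03825437521744529 -0.8618810662078431
(0.15, 0.6, 300) 1 [ 0.03   0.015 -0.049 -0.001  0.009 -0.097 -1.61 ] [ 0.029 -0.026 -0.01 ] 1.6221833526251148 -0.30394806486722814
(0.15, 0.6, 300) 2 [-0.114  0.003  0.312  0.029 -0.189 -0.002  0.294] 
[... 905 characters left out ...]
.007 -0.027 -0.05 ] 0.07993247044942878 -3.28330509602678
(0.15, 1, 300) 1 [ 0.048  0.025 -0.063 -0.001 -0.002 -0.048 -1.621] [ 0.013 -0.026 -0.022] 1.6392527727974746 -2.3265585155072728
(0.15, 1, 300) 2 [-0.108  0.001  0.29   0.027 -0.174 -0.002  0.281] [-0.002  0.01   0.011] 0.2396961435455835 0.7634367818815733
(0.1, 2, 200) 0 [ 0.139  0.092 -0.368 -0.001  0.198  0.002 -0.191] [-0.021 -0.055 -0.094] 0.2985415922508341 -9.27924905651357
(0.1, 2, 200) 1 [ 0.12   0.04  -0.15  -0.001 -0.003 -0.006 -1.667] [-0.01  -0.048 -0.038] 1.7153899900072245 -7.089147177528879
(0.1, 2, 200) 2 [-0.136  0.01   0.39   0.037 -0.24  -0.001  0.332] [-0.002  0.01   0.011] 0.27022786100082186 0.8354900872888464
```

```bash
sed -i 's/^HY=.*/HY=[(.2,1,120),(.17,.8,200)]/' g.py; sed -i 's/\[-1,-.3,0,0,.3,1\]/[-.9,-.4,0,0,.4,.9]/; s/,10,40,0,400/,10,48,0,300/; s/.12\*full/.04*full/' mpc.py; time timeout 570 python3 mpc.py 8
```

```text
now 43.01727827305678 91.7810518429981
(0.2, 1, 120) score 24.617666603193637
   (0.2, 1, 120) [(42, 56), (39, 41), (36, 44), (33, 42), (29, 32), (27, 47), (23, 24), (20, 39)] [ 0.436  0.847  0.783  0.16  -1.27   2.06   0.505] [ 0.718 -0.257  0.537]
   (0.17, 0.8, 200) [(42, 55), (38, 41), (34, 40), (32, 45), (29, 29), (27, 56), (25, 30), (24, 30)] [ 0.676  0.845  0.637  0.16  -1.27   1.98   0.332] [ 0.677 -0.395  0.558]
[([-1, 1, 0], 0.4), ([-1, 1, 0], 0.9), ([1, 1, -1], -0.9), ([0, 1, -1], 0.9), ([1, 1, -1], -0.9), ([1, 1, -1], 0.9), ([0, 1, -1], -0.9), ([0, 1, -1], -0.9)]
real	3m28.345s
user	13m3.644s
sys	0m0.337s
```

Call:
step_arm([
  [[-1, 1, 0], 0.4],
  [[-1, 1, 0], 0.4],
  [[-1, 1, 0], 0.4],
  [[-1, 1, 0], 0.4],
  [[-1, 1, 0], 0.4],
])

```text
t: 7.5
ee_pos: [745.8, -152.8, 536.8]
orientation: [0.46, 0.884, 0.037, 0.082]
wrist_force: [-0.3, -0.5, -0.1]
gripper_width: 87.1
finger_force: 0.0
```

Call:
step_arm([
  [[-1, 1, 0], 0.9],
  [[-1, 1, 0], 0.9],
  [[-1, 1, 0], 0.9],
  [[-1, 1, 0], 0.9],
  [[-1, 1, 0], 0.9],
])

```text
t: 8.0
ee_pos: [759.6, -153.2, 519.2]
orientation: [0.737, 0.67, 0.065, 0.059]
wrist_force: [-0.3, 0.9, -0.0]
gripper_width: 87.2
finger_force: 0.0
```

Call:
step_arm([
  [[1, 1, -1], -0.9],
  [[1, 1, -1], -0.9],
  [[1, 1, -1], -0.9],
  [[1, 1, -1], -0.9],
  [[1, 1, -1], -0.9],
])

```text
t: 8.5
ee_pos: [751.6, -53.1, 575.8]
orientation: [0.432, 0.893, 0.067, 0.105]
wrist_force: [0.4, 0.3, -0.4]
gripper_width: 86.9
finger_force: 0.0
```

Call:
step_arm([
  [[0, 1, -1], 0.9],
  [[0, 1, -1], 0.9],
  [[0, 1, -1], 0.9],
  [[0, 1, -1], 0.9],
  [[0, 1, -1], 0.9],
])

```text
t: 9.0
ee_pos: [723.2, 6.8, 639.7]
orientation: [0.727, 0.665, 0.143, 0.088]
wrist_force: [-0.5, 0.4, 0.1]
gripper_width: 86.9
finger_force: 0.0
```

Call:
step_arm([
  [[1, 1, -1], -0.9],
  [[1, 1, -1], -0.9],
  [[1, 1, -1], -0.9],
  [[1, 1, -1], -0.9],
  [[1, 1, -1], -0.9],
])

```text
t: 9.5
ee_pos: [692.5, 76.8, 686.1]
orientation: [0.422, 0.884, 0.134, 0.149]
wrist_force: [0.1, -0.4, 0.5]
gripper_width: 87.1
finger_force: 0.0
```

```bash
python3 rec.py;  python3 - <<'E'
from mpc import *
L=[np.array(json.loads(l)[0]) for l in open('log.jsonl')]
np.set_printoptions(precision=3,suppress=True)
q=L[-1];print(ang(q),full(q),kin(q)[1])
for hi in([([1, 1, -1], 0.9), ([0, 1, -1], -0.9), ([0, 1, -1], -0.9)],[([0,1,-1],0)]*3,[([0,1,-1],-.9)]*3,[([1,1,-1],-.9)]*3,[([1,1,-1],.9),([1,1,-1],-.9),([1,1,-1],.9)]):
    q=L[-1];o=[]
    for c in hi:q=call(q,[c]*5,*HY[0]);o.append((ang(q).round(),full(q).round()))
    print(o,q,kin(q)[0])
E
```

```text
[9.5, [-0.2532, 0.6383, 1.3383, 0.1606, -1.2672, 2.0585, 0.5934], [692.4809, 76.7972, 686.1368], [0.4223, 0.884, 0.1341, 0.1489]]
36.417864868538274 71.93497705602287 [[-0.599  0.707  0.376]
 [ 0.787  0.607  0.111]
 [-0.15   0.363 -0.92 ]]
[(np.float64(35.0), np.float64(39.0)), (np.float64(31.0), np.float64(62.0)), (np.float64(28.0), np.float64(94.0))] [-0.287  0.503  1.063  0.16  -1.152  2.06   0.918] [0.622 0.131 0.763]
[(np.float64(36.0), np.float64(71.0)), (np.float64(35.0), np.float64(70.0)), (np.float64(34.0), np.float64(69.0))] [-0.373  0.54   1.009  0.16  -0.922  2.06   0.408] [0.642 0.141 0.73 ]
[(np.float64(33.0), np.float64(104.0)), (np.float64(30.0), np.float64(140.0)), (np.float64(28.0), np.float64(179.0))] [-0.652  0.357  0.916  0.16  -0.782  2.06   2.261] [0.511 0.243 0.834]
[(np.float64(34.0), np.float64(106.0)), (np.float64(32.0), np.float64(149.0)), (np.float64(32.0), np.float64(169.0))] [-1.662  0.21   1.202  0.407 -0.158  2.053  1.833] [0.367 0.333 0.835]
[(np.float64(35.0), np.float64(39.0)), (np.float64(31.0), np.float64(61.0)), (np.float64(29.0), np.float64(29.0))] [-0.627  0.519  1.201  0.16  -1.085  2.06  -0.76 ] [0.579 0.28  0.754]
```

```bash
sed -i 's/^HY=.*/HY=[(.2,1,80),(.17,.8,200)]/' g.py; sed -i 's/,10,48,0,300/,9,40,0,110/; s/.04\*full/.03*full/; s/+10\*np/+3*np/' mpc.py; time timeout 570 python3 mpc.py 7; ls -l --time-sort --time=ctime pics h.py| tail -3; date
```

```text
now 36.417864868538274 71.93497705602287
(0.2, 1, 80) score 20.440016420979518
   (0.2, 1, 80) [(34, 37), (30, 58), (27, 28), (24, 46), (21, 23), (18, 31)] [-0.186  0.458  0.906  0.16  -1.27   2.046 -0.303] [0.591 0.145 0.803]
   (0.17, 0.8, 200) [(33, 35), (28, 54), (25, 25), (21, 37), (17, 28), (15, 19)] [ 0.086  0.505  0.641  0.16  -1.27   2.006 -0.461] [0.63  0.059 0.793]
[([0, 1, -1], 0.9), ([1, 1, -1], -0.9), ([1, 1, -1], 0.9), ([1, 0, -1], -0.9), ([0, 1, -1], 0.9), ([1, 1, -1], -0.4)]
Mon Nov 30 06:10:54 UTC 2026
real	1m58.220s
user	7m13.960s
sys	0m0.227s
ls: unrecognized option '--time-sort'
Try 'ls --help' for more information.
```

Call:
step_arm([
  [[0, 1, -1], 0.9],
  [[0, 1, -1], 0.9],
  [[0, 1, -1], 0.9],
  [[0, 1, -1], 0.9],
  [[0, 1, -1], 0.9],
])

```text
t: 10.0
ee_pos: [649.8, 110.8, 742.0]
orientation: [0.712, 0.659, 0.222, 0.094]
wrist_force: [1.2, 0.3, -0.8]
gripper_width: 86.9
finger_force: 0.0
```

Call:
step_arm([
  [[1, 1, -1], -0.9],
  [[1, 1, -1], -0.9],
  [[1, 1, -1], -0.9],
  [[1, 1, -1], -0.9],
  [[1, 1, -1], -0.9],
])

```text
t: 10.5
ee_pos: [608.9, 153.8, 781.8]
orientation: [0.408, 0.872, 0.207, 0.175]
wrist_force: [0.0, -0.7, 0.5]
gripper_width: 87.0
finger_force: 0.0
```

Call:
step_arm([
  [[1, 1, -1], 0.9],
  [[1, 1, -1], 0.9],
  [[1, 1, -1], 0.9],
  [[1, 1, -1], 0.9],
  [[1, 1, -1], 0.9],
])

```text
t: 11.0
ee_pos: [527.6, 236.5, 836.4]
orientation: [0.682, 0.66, 0.311, 0.048]
wrist_force: [0.6, 0.5, -0.0]
gripper_width: 87.2
finger_force: 0.0
```

Call:
step_arm([
  [[1, 0, -1], -0.9],
  [[1, 0, -1], -0.9],
  [[1, 0, -1], -0.9],
  [[1, 0, -1], -0.9],
  [[1, 0, -1], -0.9],
])

```text
t: 11.5
ee_pos: [442.9, 273.7, 888.6]
orientation: [0.367, 0.858, 0.332, 0.141]
wrist_force: [0.0, 0.4, 0.9]
gripper_width: 86.9
finger_force: 0.0
```

Call:
step_arm([
  [[0, 1, -1], 0.9],
  [[0, 1, -1], 0.9],
  [[0, 1, -1], 0.9],
  [[0, 1, -1], 0.9],
  [[0, 1, -1], 0.9],
])

```text
t: 12.0
ee_pos: [405.3, 244.1, 925.1]
orientation: [0.649, 0.65, 0.395, 0.006]
wrist_force: [-0.5, -0.5, 0.1]
gripper_width: 87.4
finger_force: 0.0
```

```bash
python3 rec.py; date; python3 - <<'E'
from mpc import *
L=[np.array(json.loads(l)[0]) for l in open('log.jsonl')]
np.set_printoptions(precision=3,suppress=True)
q=L[-1];print(ang(q),full(q),kin(q)[1])
import itertools
r=[]
C=[(sh,tu) for sh in itertools.product([-1,0,1],repeat=3) for tu in(-.9,.9)]
with Pool() as P: qs=P.map(ev,[(q,[c]*5,HY[0]) for c in C])
for s,i in sorted((ang(x),i) for i,x in enumerate(qs))[:6]:print(s,C[i],full(qs[i]),qs[i],kin(qs[i])[0])
E
```

```text
[12.0, [-0.7532, 0.2294, 1.3385, 0.1606, -1.2671, 2.0586, -0.5875], [405.2585, 244.061, 925.0607], [0.6491, 0.6501, 0.395, 0.0058]]
Mon Nov 30 06:11:18 UTC 2026
21.178104690162495 32.624526751031475 [[-0.157  0.839  0.52 ]
 [ 0.849 -0.155  0.506]
 [ 0.505  0.521 -0.688]]
18.22293277812825 ((1, 1, -1), -0.9) 63.48415589699344 [-0.612  0.222  1.146  0.16  -1.27   2.046  0.033] [0.406 0.236 0.929]
18.6112394421597 ((1, 0, 0), -0.9) 64.80154545879127 [-1.006  0.255  1.305  0.16  -1.09   2.009 -0.05 ] [0.382 0.329 0.918]
18.769175234849776 ((1, 1, 0), -0.9) 63.769234997811786 [-0.668  0.302  1.195  0.16  -1.27   1.963  0.034] [0.459 0.288 0.91 ]
18.90061672195082 ((0, 1, -1), -0.9) 64.05623320827169 [-0.25   0.218  0.841  0.16  -1.27   2.06   0.125] [0.426 0.163 0.929]
19.003952651546417 ((1, 0, 0), 0.9) 30.015847900969593 [-1.014  0.254  1.323  0.16  -1.098  2.    -1.548] [0.382 0.33  0.921]
19.051944169188936 ((0, 1, 0), -0.9) 63.47206717461099 [-0.383  0.301  0.97   0.16  -1.27   1.984  0.12 ] [0.489 0.212 0.905]
```

```bash
time timeout 570 python3 mpc.py 6
```

```text
now 21.178104690162495 32.624526751031475
(0.2, 1, 80) score 10.277425023550805
   (0.2, 1, 80) [(19, 30), (16, 20), (14, 39), (12, 12), (10, 36), (7, 15)] [-1.078  0.168  1.151  0.16  -1.128  2.06  -1.524] [0.277 0.337 0.943]
   (0.17, 0.8, 200) [(19, 31), (16, 18), (15, 44), (15, 16), (14, 28), (15, 21)] [-0.474  0.166  0.707  0.16  -1.27   1.949 -1.462] [0.337 0.281 0.984]
[([1, 0, 0], 0.9), ([1, 0, -1], -0.9), ([1, 0, -1], 0.9), ([1, -1, -1], -0.4), ([1, -1, 0], -0.9), ([0, 1, -1], 0.9)]
real	1m51.077s
user	6m46.256s
sys	0m0.330s
```

Call:
step_arm([
  [[1, 0, 0], 0.9],
  [[1, 0, 0], 0.9],
  [[1, 0, 0], 0.9],
  [[1, 0, 0], 0.9],
  [[1, 0, 0], 0.9],
])

```text
t: 12.5
ee_pos: [390.4, 337.7, 958.1]
orientation: [0.807, 0.376, 0.405, -0.207]
wrist_force: [-0.1, 0.2, 0.6]
gripper_width: 86.9
finger_force: 0.0
```

Call:
step_arm([
  [[1, 0, -1], -0.9],
  [[1, 0, -1], -0.9],
  [[1, 0, -1], -0.9],
  [[1, 0, -1], -0.9],
  [[1, 0, -1], -0.9],
])

```text
t: 13.0
ee_pos: [361.9, 308.0, 1019.9]
orientation: [0.581, 0.622, 0.521, -0.053]
wrist_force: [0.1, -1.0, 0.5]
gripper_width: 86.9
finger_force: 0.0
```

Call:
step_arm([
  [[1, 0, -1], 0.9],
  [[1, 0, -1], 0.9],
  [[1, 0, -1], 0.9],
  [[1, 0, -1], 0.9],
  [[1, 0, -1], 0.9],
])

```text
t: 13.5
ee_pos: [297.8, 280.0, 1077.0]
orientation: [0.726, 0.364, 0.501, -0.301]
wrist_force: [0.1, 0.2, 0.1]
gripper_width: 86.9
finger_force: 0.0
```

Call:
step_arm([
  [[1, -1, -1], -0.4],
  [[1, -1, -1], -0.4],
  [[1, -1, -1], -0.4],
  [[1, -1, -1], -0.4],
  [[1, -1, -1], -0.4],
])

```text
t: 14.0
ee_pos: [248.4, 252.9, 1109.5]
orientation: [0.518, 0.589, 0.602, -0.149]
wrist_force: [-0.8, 1.0, -0.2]
gripper_width: 87.0
finger_force: 0.0
```

```bash
python3 rec.py; date; python3 - <<'E'
from mpc import *
L=[np.array(json.loads(l)[0]) for l in open('log.jsonl')]
np.set_printoptions(precision=3,suppress=True)
q=L[-1];print(ang(q),full(q),kin(q)[1])
import itertools
C=[(sh,tu) for sh in itertools.product([-1,0,1],repeat=3) for tu in(-.9,.9)]
with Pool() as P: qs=P.map(ev,[(q,[c]*5,HY[0]) for c in C])
for s,i in sorted((ang(x),i) for i,x in enumerate(qs))[:6]:print(s,C[i],full(qs[i]),kin(qs[i])[1][:,2],qs[i],kin(qs[i])[0])
E
```

```text
[14.0, [-1.1327, -0.0031, 1.3385, 0.1606, -1.2647, 1.76, -0.8075], [248.4209, 252.9371, 1109.4671], [0.5182, 0.5886, 0.6022, -0.1495]]
Mon Nov 30 06:13:48 UTC 2026
33.697978108733814 43.74141454617896 [[-0.418  0.79   0.448]
 [ 0.43  -0.262  0.864]
 [ 0.8    0.554 -0.23 ]]
21.590482869200788 ((1, -1, 0), -0.9) 55.1454049356423 [ 0.336  0.845 -0.415] [-1.719  0.029  1.34   0.16  -0.777  1.862 -0.513] [0.217 0.332 1.042]
24.36404972135099 ((0, -1, 0), -0.9) 58.44136934251808 [ 0.341  0.864 -0.369] [-1.227  0.008  1.34   0.16  -1.252  1.895 -0.416] [0.217 0.269 1.059]
24.882887285690074 ((1, -1, 0), 0.9) 37.43887689023605 [ 0.324  0.876 -0.358] [-1.601  0.023  1.34   0.16  -0.919  1.821 -1.907] [0.216 0.325 1.062]
26.299241949825525 ((0, -1, 0), 0.9) 39.439158834876224 [ 0.332  0.882 -0.335] [-1.228  0.001  1.339  0.16  -1.27   1.868 -1.893] [0.212 0.269 1.07 ]
27.825398653829552 ((1, -1, 1), -0.9) 57.96964776993732 [ 0.412  0.851 -0.325] [-1.907  0.078  1.34   0.16  -0.552  1.711 -0.547] [0.219 0.395 1.072]
28.31202869221208 ((1, -1, 1), 0.9) 28.912440893364778 [ 0.397  0.863 -0.313] [-1.903  0.078  1.34   0.16  -0.575  1.698 -1.602] [0.214 0.399 1.076]
```

Call:
step_arm([
  [[1, -1, 0], -0.9],
  [[1, -1, 0], -0.9],
  [[1, -1, 0], -0.9],
  [[1, -1, 0], -0.9],
  [[1, -1, 0], -0.9],
])

```text
t: 14.5
ee_pos: [222.4, 272.7, 1107.1]
orientation: [0.481, 0.624, 0.605, -0.112]
wrist_force: [-0.4, 0.2, -0.8]
gripper_width: 87.1
finger_force: 0.0
```

```bash
python3 rec.py; cat > st.py <<'E'
from mpc import *
import itertools
L=[np.array(json.loads(l)[0]) for l in open('log.jsonl')]
np.set_printoptions(precision=3,suppress=True)
q=L[-1];M=kin(q)[1];z=M[:,2]
print('tilt',np.degrees(np.arccos(-z[2])),'az',np.degrees(np.arctan2(z[1],z[0])),'\n',M)
E
cat > one.py <<'E'
from st import *
C=[(sh,tu) for sh in itertools.product([-1,0,1],repeat=3) for tu in(-.9,0,.9)]
with Pool() as P: qs=P.map(ev,[(q,[c]*5,HY[0]) for c in C])
f=lambda x:(lambda z:(np.degrees(np.arccos(-z[2])),np.degrees(np.arctan2(z[1],z[0]))))(kin(x)[1][:,2])
for s,i in sorted((abs(f(x)[0]-55)+abs(f(x)[1]-72)+.03*full(x),i) for i,x in enumerate(qs))[:8]:print(round(s,1),C[i],np.round(f(qs[i])),full(qs[i]).round(),qs[i],kin(qs[i])[0])
E
python3 one.py
python3 - <<'E'
from ik import *
for t,az in((55,70),(65,70)):
  for nm,gp in(('cup',(.439,-.312,.048)),('seat',(.607,.081,.066)),('seatup',(.56,-.06,.14)),('pedal',(.444,.076,.035))):
    for fl in(1,-1):
      M=Rt(np.radians(t),fl,np.radians(az)); p=np.array(gp)+.0187*M[:,2]; sols=[]
      for _ in range(40):
        q=solve(rng.uniform(LO,HI),p,M,.03,.3,80);a,b,_J=kin(q)
        if np.linalg.norm(a-p)<1e-3 and np.linalg.norm(rv(M@b.T))<.01: sols.append(q)
      print(t,nm,fl,len(sols),*[(s,np.min(np.minimum(s-LO,HI-s)).round(2)) for s in sorted(sols,key=lambda s:-np.min(np.minimum(s-LO,HI-s)))[:1]])
E
```

```text
[14.5, [-0.884, -0.0504, 0.3541, 0.1606, -0.5508, 1.7294, -0.7633], [222.4173, 272.7463, 1107.0519], [0.4812, 0.6245, 0.6049, -0.1121]]
tilt 75.93379193477794 az 62.87924517703115 
 [[-0.512  0.737  0.442]
 [ 0.465 -0.195  0.863]
 [ 0.722  0.648 -0.243]]
24.6 ((1, 0, -1), 0.9) [71. 65.] 29.0 [-0.607 -0.105 -0.055  0.16  -0.46   1.846 -1.63 ] [0.15  0.253 1.078]
26.8 ((1, 1, 1), 0.9) [73. 64.] 31.0 [-1.031  0.113  0.644  0.16  -0.716  1.635 -1.563] [0.3   0.386 1.074]
27.1 ((1, 0, -1), -0.9) [71. 63.] 79.0 [-0.588 -0.109 -0.177  0.16  -0.336  1.852 -0.162] [0.15  0.255 1.075]
27.3 ((0, 0, -1), 0.9) [74. 65.] 32.0 [-1.057 -0.147  0.714  0.16  -0.744  1.883 -1.558] [0.177 0.176 1.087]
27.3 ((1, 0, 0), 0.9) [72. 63.] 31.0 [-1.006 -0.035 -0.6    0.16   0.488  1.775 -1.368] [0.174 0.335 1.083]
27.4 ((1, 1, 0), 0.9) [74. 65.] 32.0 [-0.939  0.035  0.764  0.16  -0.923  1.722 -1.569] [0.262 0.306 1.089]
27.4 ((1, 0, 1), 0.9) [73. 63.] 30.0 [-1.54   0.059  0.21   0.16   0.219  1.667 -1.42 ] [0.217 0.421 1.077]
27.7 ((1, 1, -1), 0.9) [74. 65.] 33.0 [-1.177 -0.063  0.935  0.16  -0.849  1.803 -1.5
[... 777 characters left out ...]
,  0.87, -0.01,  1.51, -0.81,  1.63, -2.16]), np.float64(0.43))
65 cup -1 18 (array([ 1.56,  1.08, -0.85,  1.47, -0.23,  1.44,  0.56]), np.float64(0.62))
65 seat 1 24 (array([ 0.73,  0.72, -0.52,  1.89, -1.09,  0.95, -2.34]), np.float64(0.18))
65 seat -1 34 (array([ 1.04,  0.9 , -0.92,  1.87, -0.7 ,  0.76,  0.56]), np.float64(0.55))
65 seatup 1 9 (array([ 0.55,  0.55,  0.01,  1.84, -1.12,  1.39, -2.31]), np.float64(0.15))
65 seatup -1 18 (array([ 1.19,  0.71, -0.78,  1.8 , -0.72,  1.13,  0.57]), np.float64(0.55))
65 pedal 1 5 (array([ 1.44,  0.96, -1.07,  2.21, -0.51,  0.66, -2.52]), np.float64(0.08))
65 pedal -1 13 (array([ 1.43,  0.94, -1.06,  2.21, -0.54,  0.67,  0.64]), np.float64(0.21))
```

```bash
stat -c %y h.py; date; python3 - <<'E'
from h import *
for n,z in(('top',97),('scene',97)):
    im=manip.get_image(n)
    m=(im.max(2)<45).astype(np.uint8); m=cv2.morphologyEx(m,cv2.MORPH_OPEN,np.ones((7,7)))
    k,l,st,c=cv2.connectedComponentsWithStats(m)
    print(n,[(st[i].tolist(),ray(n,c[i],60).round()) for i in range(1,k) if 400<st[i,4]<4000])
    # tray
    print([ray(n,p,40).round() for p in((546,228),(550,315))] if n=='top' else '')
E
sed -i 's/^D=.*/D=np.array([np.cos(np.radians(71))*.766,np.sin(np.radians(71))*.766,-.643])/' g.py; sed -i 's/+3\*np.linalg.norm(p-np.array(\[.45,-.2,.4\]))/+3*np.linalg.norm(p-np.array([.4,-.1,.5]))/; s/,9,40,0,110/,9,44,0,90/' mpc.py; timeout 300 python3 mpc.py 7
```

```text
2026-11-30 05:42:28.105776262 +0000
Mon Nov 30 06:15:19 UTC 2026
top []
[array([ 518., -545.,   40.]), array([ 319., -543.,   40.])]
scene [([220, 39, 42, 29, 620], array([-209.,  594.,   60.])), ([175, 280, 38, 54, 1550], array([ 360., -229.,   60.])), ([105, 306, 41, 59, 1775], array([ 304., -336.,   60.]))]

now 26.892366220776932 48.203981331671535
(0.2, 1, 80) score 0.937894504440039
   (0.2, 1, 80) [(24, 46), (15, 74), (1, 21), (1, 24), (1, 19), (1, 19), (0, 19)] [ 0.197  0.226  0.657  1.202 -1.023  2.055  0.51 ] [ 0.496 -0.154  0.564]
   (0.17, 0.8, 200) [(25, 47), (15, 72), (0, 20), (0, 24), (0, 17), (0, 17), (1, 17)] [ 0.166  0.129  0.63   1.248 -0.951  2.041  0.445] [ 0.465 -0.135  0.578]
[([-1, -1, 0], 0.0), ([0, -1, 1], -0.9), ([0, -1, -1], 0.4), ([-1, 1, 0], 0.9), ([-1, 1, 0], -0.9), ([-1, 1, -1], 0.0), ([-1, 0, -1], 0.0)]
```

Call:
step_arm([
  [[-1, -1, 0], 0],
  [[-1, -1, 0], 0],
  [[-1, -1, 0], 0],
  [[-1, -1, 0], 0],
  [[-1, -1, 0], 0],
])

```text
t: 15.1
ee_pos: [206.0, 240.7, 997.5]
orientation: [0.487, 0.629, 0.595, -0.115]
wrist_force: [-0.3, -0.1, -0.3]
gripper_width: 87.1
finger_force: 0.0
```

Call:
step_arm([
  [[0, -1, 1], -0.9],
  [[0, -1, 1], -0.9],
  [[0, -1, 1], -0.9],
  [[0, -1, 1], -0.9],
  [[0, -1, 1], -0.9],
])

```text
t: 15.6
ee_pos: [198.5, 313.7, 948.2]
orientation: [0.403, 0.709, 0.578, -0.025]
wrist_force: [1.4, -0.8, -0.8]
gripper_width: 86.8
finger_force: 0.0
```

Call:
step_arm([
  [[0, -1, -1], 0.4],
  [[0, -1, -1], 0.4],
  [[0, -1, -1], 0.4],
  [[0, -1, -1], 0.4],
  [[0, -1, -1], 0.4],
])

```text
t: 16.1
ee_pos: [124.4, 217.7, 948.1]
orientation: [0.576, 0.605, 0.523, -0.17]
wrist_force: [-1.2, 0.5, 1.3]
gripper_width: 87.3
finger_force: 0.0
```

```bash
python3 rec.py; sed -i 's/abs(f(x)\[0\]-55)/abs(f(x)[0]-50)/' one.py; python3 one.py
```

```text
[16.1, [0.2738, -0.4993, 0.074, 0.9704, -1.2666, 1.913, -0.5717], [124.3846, 217.6654, 948.1121], [0.5763, 0.6045, 0.5229, -0.1704]]
tilt 66.72729504872734 az 64.42428301725089 
 [[-0.278  0.875  0.397]
 [ 0.519 -0.211  0.829]
 [ 0.809  0.436 -0.395]]
15.0 ((0, -1, 0), -0.9) [62. 71.] 51.0 [ 0.276 -0.5    0.068  1.072 -1.27   2.001 -0.054] [0.127 0.206 0.896]
15.3 ((0, -1, 0), 0.9) [64. 72.] 42.0 [ 0.249 -0.5    0.079  1.115 -1.27   1.969 -1.539] [0.14  0.204 0.894]
16.4 ((-1, -1, 0), 0.9) [65. 72.] 47.0 [ 0.408 -0.5    0.164  1.415 -1.27   2.06  -1.263] [0.198 0.121 0.794]
16.8 ((-1, -1, 0), -0.9) [64. 71.] 47.0 [ 0.428 -0.5    0.15   1.381 -1.27   2.06   0.224] [0.196 0.125 0.804]
17.2 ((-1, 0, 1), -0.9) [65. 72.] 51.0 [ 0.421 -0.5   -0.088  1.439 -1.27   1.821  0.253] [0.26  0.226 0.793]
17.2 ((0, -1, 1), -0.9) [64. 73.] 51.0 [ 0.351 -0.5   -0.124  1.245 -1.267  1.823  0.032] [0.203 0.272 0.857]
18.0 ((-1, -1, 1), -0.9) [64. 74.] 46.0 [ 0.455 -0.5   -0.043  1.499 -1.27   1.911  0.248] [0.251 0.194 0.763]
18.7 ((-1, 0, 0), 0.9) [65. 69.] 39.0 [ 0.356 -0.5    0.158  1.274 -1.27   2.02  -1.231] [0.183 0.141 0.844]
```

Call:
step_arm([
  [[0, -1, 0], -0.9],
  [[0, -1, 0], -0.9],
  [[0, -1, 0], -0.9],
  [[0, -1, 0], -0.9],
  [[0, -1, 0], -0.9],
])

```text
t: 16.6
ee_pos: [30.8, 243.4, 940.8]
orientation: [0.31, 0.813, 0.493, 0.02]
wrist_force: [1.0, 1.3, -2.3]
gripper_width: 86.9
finger_force: 0.0
```

```bash
python3 rec.py; sed -i 's/,9,44,0,90/,8,40,0,40/' mpc.py; python3 st.py; timeout 300 python3 mpc.py 4
```

```text
[16.6, [0.2416, -0.4998, 0.0251, 0.785, -1.2679, 2.0589, -0.0018], [30.8238, 243.4033, 940.8347], [0.3104, 0.8128, 0.4925, 0.0197]]
tilt 59.06783936826987 az 66.80394061539715 
 [[-0.806  0.485  0.338]
 [ 0.524  0.322  0.788]
 [ 0.274  0.813 -0.514]]
now 9.662940006935786 68.50982109913978
(0.2, 1, 80) score 1.5213844678832014
   (0.2, 1, 80) [(7, 65), (0, 62), (0, 61), (0, 19)] [-0.359 -0.328  0.427  1.242 -0.738  1.842 -0.25 ] [0.348 0.102 0.739]
   (0.17, 0.8, 200) [(6, 64), (2, 62), (3, 61), (3, 19)] [-0.505 -0.339  0.483  0.918 -0.695  2.06  -0.486] [0.254 0.077 0.833]
[([0, 0, 1], 0.0), ([0, -1, 0], 0.0), ([-1, 0, -1], 0.0), ([-1, 0, -1], 0.4)]
```

Call:
step_arm([
  [[0, 0, 1], 0],
  [[0, 0, 1], 0],
  [[0, 0, 1], 0],
  [[0, 0, 1], 0],
  [[0, 0, 1], 0],
])

```text
t: 17.1
ee_pos: [62.2, 247.4, 886.9]
orientation: [0.364, 0.825, 0.432, -0.03]
wrist_force: [0.7, 0.1, -0.3]
gripper_width: 86.9
finger_force: 0.0
```

Call:
step_arm([
  [[0, -1, 0], 0],
  [[0, -1, 0], 0],
  [[0, -1, 0], 0],
  [[0, -1, 0], 0],
  [[0, -1, 0], 0],
])

```text
t: 17.6
ee_pos: [36.2, 226.8, 821.1]
orientation: [0.384, 0.859, 0.338, -0.036]
wrist_force: [0.9, -0.6, -0.0]
gripper_width: 87.3
finger_force: 0.0
```

```bash
python3 rec.py; python3 st.py; cat > pl.py <<'E'
# usage: pl.py gx gy gz(mm, target grasp point) ; rows in tool shares per call, with roll fix
from h import *; from f import kin
import sys
s=manip.state();M=R.from_quat(s['orientation']).as_matrix();p=np.array(s['ee_pos']);z=M[:,2]
g=np.array(list(map(float,sys.argv[1:4])));
y=np.cross([0,0,1],z);y/=np.linalg.norm(y);y=-y  # flip -1
ang=np.arctan2(-y@M[:,0],y@M[:,1]); print('t',s['t'],'tilt',np.degrees(np.arccos(-z[2])).round(1),'az',np.degrees(np.arctan2(z[1],z[0])).round(1),'roll err share',(ang/np.pi).round(3),'wf',np.round(s['wrist_force'],1))
d=g+18.7*z-p; print('grasp pt now',(p-18.7*z).round(1),'d world',d.round(1),'tool shares',(M.T@d/120).round(3), 'q',np.round(s['joints'],2))
print('tool axes in rows x,y,z:',M.T.round(3).tolist())
E
python3 pl.py 300 -300 400
```

```text
[17.6, [-1.0841, -0.4991, -0.2029, 0.9495, -0.0776, 1.9852, -0.6245], [36.2179, 226.7736, 821.1381], [0.3836, 0.8586, 0.3382, -0.0364]]
tilt 39.77102915790075 az 72.06971427219348 
 [[-0.703  0.683  0.197]
 [ 0.634  0.477  0.609]
 [ 0.322  0.553 -0.769]]
t 17.6 tilt 39.8 az 72.1 roll err share 0.332 wf [ 0.9 -0.6 -0. ]
grasp pt now [ 32.5 215.4 835.5] d world [ 267.5 -515.4 -435.5] tool shares [-5.459 -2.531  0.614] q [-1.08 -0.5  -0.2   0.95 -0.08  1.99 -0.62]
tool axes in rows x,y,z: [[-0.703, 0.634, 0.322], [0.683, 0.477, 0.553], [0.197, 0.609, -0.769]]
```

```bash
date; cat > sim.py <<'E'
from mpc import *
def goto(q,wps,h=(.2,1,80),fl=-1,rollfix=True):
    out=[]
    for w in wps:
        w=np.array(w)/1000
        for _ in range(12):
            p,M,_J=kin(q);z=M[:,2];y=-np.cross([0,0,1],z);y/=np.linalg.norm(y);a=np.arctan2(-y@M[:,0],y@M[:,1])/np.pi if rollfix else 0
            d=M.T@(w+.0187*z-p)/.12; n=np.linalg.norm(d)
            if n<.1: break
            d=d/max(1,np.abs(d).max(),n/2.05); d=d.round(2);a=float(np.clip(round(a,2),-.23,.23))
            q=call(q,[(d,a)]*5,*h);p,M,_J=kin(q);z=M[:,2]
            out.append((d.tolist(),a));print(d,a,'gp',((p-.0187*z)*1000).round(),'tilt',np.degrees(np.arccos(-z[2])).round(1),np.degrees(np.arctan2(z[1],z[0])).round(1),q)
    return q
if __name__=='__main__':
    np.set_printoptions(precision=2,suppress=True)
    L=[np.array(json.loads(l)[0]) for l in open('log.jsonl')]
    for via in([(300,50,650),(420,-250,420),(405,-405,180)],[(400,150,650),(430,-150,420),(405,-405,180)]):
        print(via);goto(L[-1],via)
E
python3 sim.py
```

```text
Mon Nov 30 06:19:29 UTC 2026
[(300, 50, 650), (420, -250, 420), (405, -405, 180)]
[-1.    0.01  0.27] 0.23 gp [146. 169. 767.] tilt 35.6 76.7 [-0.43 -0.5   0.03  1.16 -0.53  2.02 -0.61]
[-1.    0.62  0.26] 0.12 gp [244.  93. 692.] tilt 35.6 76.7 [-0.34 -0.47  0.23  1.35 -0.52  1.97 -0.63]
[-0.4   0.54  0.14] -0.0 gp [300.  50. 650.] tilt 35.6 76.7 [-0.35 -0.41  0.36  1.4  -0.49  1.93 -0.46]
[-1.    0.54  0.1 ] -0.0 gp [341. -53. 570.] tilt 35.6 76.7 [-0.35 -0.34  0.63  1.5  -0.45  1.9  -0.14]
[-1.    0.54  0.09] -0.0 gp [ 383. -157.  491.] tilt 35.6 76.7 [-0.36 -0.12  0.98  1.51 -0.51  1.9   0.25]
[-0.9   0.49  0.09] -0.0 gp [ 420. -250.  420.] tilt 35.6 76.7 [-0.08  0.3   1.11  1.44 -0.74  1.99  0.67]
[-1.    0.08  0.4 ] -0.0 gp [ 413. -320.  311.] tilt 35.6 76.7 [ 0.13  0.5   1.05  1.49 -0.79  1.91  0.92]
[-1.    0.09  0.39] -0.0 gp [ 407. -391.  203.] tilt 35.6 76.7 [ 0.32  0.71  0.96  1.45 -0.87  1.84  1.1 ]
[-0.21  0.02  0.08] -0.0 gp [ 405. -406.  180.] tilt 35.6 76.7 [ 0.36  0.75  0.94  1.44 -0.88  1.83  1.12]
[(400, 150, 650), (430, -150, 420), (405, -405, 180)]
[-1.    0.33 
[... 224 characters left out ...]
 150. 650.] tilt 38.5 73.4 [-0.48 -0.27  0.33  1.35 -0.52  1.71 -0.59]
[-1.    0.31  0.02] 0.0 gp [410.  51. 574.] tilt 38.5 73.4 [-0.43 -0.3   0.51  1.52 -0.51  1.7  -0.33]
[-1.    0.31  0.02] 0.0 gp [420. -48. 497.] tilt 38.5 73.4 [-0.4  -0.24  0.73  1.61 -0.52  1.71 -0.04]
[-1.    0.3   0.01] 0.0 gp [ 429. -148.  422.] tilt 38.5 73.4 [-0.33 -0.01  1.    1.63 -0.62  1.77  0.34]
[-1.    0.14  0.09] 0.0 gp [ 421. -236.  339.] tilt 38.5 73.4 [-0.09  0.29  1.07  1.63 -0.76  1.83  0.72]
[-1.    0.13  0.09] 0.0 gp [ 412. -324.  256.] tilt 38.5 73.4 [ 0.19  0.55  1.    1.56 -0.85  1.85  0.97]
[-0.91  0.13  0.08] 0.0 gp [ 406. -405.  180.] tilt 38.5 73.4 [ 0.39  0.76  0.92  1.44 -0.92  1.85  1.1 ]
```

Call:
step_arm([
  [[-1, 0.33, 0.49], 0.23],
  [[-1, 0.33, 0.49], 0.23],
  [[-1, 0.33, 0.49], 0.23],
  [[-1, 0.33, 0.49], 0.23],
  [[-1, 0.33, 0.49], 0.23],
])

```text
t: 18.1
ee_pos: [149.4, 208.9, 765.8]
orientation: [0.545, 0.773, 0.31, -0.098]
wrist_force: [0.3, 1.6, -0.8]
gripper_width: 87.0
finger_force: 0.0
```

Call:
step_arm([
  [[-0.6, 1, 0.5], 0.09],
  [[-0.6, 1, 0.5], 0.09],
  [[-0.6, 1, 0.5], 0.09],
  [[-0.6, 1, 0.5], 0.09],
  [[-0.6, 1, 0.5], 0.09],
])

```text
t: 18.6
ee_pos: [299.2, 211.9, 725.4]
orientation: [0.651, 0.687, 0.291, -0.14]
wrist_force: [-0.6, -0.8, 0.8]
gripper_width: 87.0
finger_force: 0.0
```

```bash
python3 rec.py; python3 pl.py 400 150 650; python3 - <<'E'
from sim import *
np.set_printoptions(precision=2,suppress=True)
L=[np.array(json.loads(l)[0]) for l in open('log.jsonl')]
goto(L[-1],[(430,-150,420),(405,-405,180)])
E
```

```text
[18.6, [-0.2337, -0.3213, 0.0035, 1.1795, -0.5766, 1.8552, -0.4635], [299.2395, 211.9182, 725.4479], [0.6507, 0.6874, 0.2907, -0.14]]
t 18.6 tilt 37.7 az 72.3 roll err share 0.116 wf [-0.6 -0.8  0.8]
grasp pt now [295.8 201.  740.3] d world [104.2 -51.  -90.3] tool shares [-0.874  0.691  0.509] q [-0.23 -0.32  0.    1.18 -0.58  1.86 -0.46]
tool axes in rows x,y,z: [[-0.114, 0.813, 0.571], [0.976, -0.016, 0.217], [0.186, 0.582, -0.792]]
[-1.    0.14  0.16] 0.12 gp [329. 112. 660.] tilt 37.7 72.3 [-0.13 -0.36  0.14  1.4  -0.59  1.83 -0.55]
[-1.    0.57  0.18] -0.0 gp [367.  13. 569.] tilt 37.7 72.3 [-0.1  -0.32  0.34  1.56 -0.56  1.79 -0.25]
[-1.    0.57  0.17] -0.0 gp [406. -86. 479.] tilt 37.7 72.3 [-0.05 -0.17  0.55  1.62 -0.57  1.76  0.08]
[-0.65  0.36  0.11] -0.0 gp [ 429. -151.  420.] tilt 37.7 72.3 [-0.   -0.01  0.67  1.62 -0.62  1.75  0.3 ]
[-1.    0.17  0.11] -0.0 gp [ 421. -239.  336.] tilt 37.7 72.3 [ 0.14  0.21  0.76  1.63 -0.68  1.75  0.61]
[-1.    0.17  0.11] -0.0 gp [ 412. -328.  252.] tilt 37.7 72.3 [ 0.33  0.45  0.77  1.57 -0.76  1.76  0.85]
[-0.86  0.15  0.09] -0.0 gp [ 405. -405.  181.] tilt 37.7 72.3 [ 0.49  0.66  0.74  1.45 -0.82  1.76  1.  ]
```

Call:
step_arm([
  [[-1, 0.14, 0.16], 0.12],
  [[-1, 0.14, 0.16], 0.12],
  [[-1, 0.14, 0.16], 0.12],
  [[-1, 0.14, 0.16], 0.12],
  [[-1, 0.14, 0.16], 0.12],
])

```text
t: 19.1
ee_pos: [330.8, 126.5, 647.8]
orientation: [0.766, 0.556, 0.261, -0.19]
wrist_force: [0.4, -0.1, 0.5]
gripper_width: 86.9
finger_force: 0.0
```

Call:
step_arm([
  [[-1, 0.57, 0.18], 0],
  [[-1, 0.57, 0.18], 0],
  [[-1, 0.57, 0.18], 0],
  [[-1, 0.57, 0.18], 0],
  [[-1, 0.57, 0.18], 0],
])

```text
t: 19.6
ee_pos: [370.8, 28.3, 556.9]
orientation: [0.766, 0.556, 0.26, -0.19]
wrist_force: [0.2, 1.7, 0.8]
gripper_width: 86.8
finger_force: 0.0
```

Call:
step_arm([
  [[-1, 0.57, 0.17], 0],
  [[-1, 0.57, 0.17], 0],
  [[-1, 0.57, 0.17], 0],
  [[-1, 0.57, 0.17], 0],
  [[-1, 0.57, 0.17], 0],
])

```text
t: 20.1
ee_pos: [410.4, -71.3, 467.3]
orientation: [0.766, 0.556, 0.26, -0.19]
wrist_force: [-1.0, 0.8, -0.3]
gripper_width: 86.7
finger_force: 0.0
```

Call:
step_arm([
  [[-0.65, 0.36, 0.11], 0],
  [[-0.65, 0.36, 0.11], 0],
  [[-0.65, 0.36, 0.11], 0],
  [[-0.65, 0.36, 0.11], 0],
  [[-0.65, 0.36, 0.11], 0],
])

```text
t: 20.6
ee_pos: [434.4, -135.6, 409.8]
orientation: [0.766, 0.557, 0.26, -0.189]
wrist_force: [-0.9, 0.0, 0.3]
gripper_width: 86.9
finger_force: 0.0
```

Call:
step_arm([
  [[-1, 0.17, 0.11], 0],
  [[-1, 0.17, 0.11], 0],
  [[-1, 0.17, 0.11], 0],
  [[-1, 0.17, 0.11], 0],
  [[-1, 0.17, 0.11], 0],
])

```text
t: 21.1
ee_pos: [426.7, -225.2, 325.5]
orientation: [0.766, 0.556, 0.26, -0.19]
wrist_force: [0.6, -0.2, -0.4]
gripper_width: 87.1
finger_force: 0.0
```

Call:
step_arm([
  [[-1, 0.17, 0.11], 0],
  [[-1, 0.17, 0.11], 0],
  [[-1, 0.17, 0.11], 0],
  [[-1, 0.17, 0.11], 0],
  [[-1, 0.17, 0.11], 0],
])

```text
t: 21.6
ee_pos: [419.2, -314.1, 242.1]
orientation: [0.766, 0.556, 0.26, -0.19]
wrist_force: [0.2, 0.1, 0.0]
gripper_width: 87.3
finger_force: 0.0
```

```bash
python3 rec.py; python3 pl.py 405 -405 180; python3 - <<'E'
from h import *
# cup position by lid fit: project circle centre of lid top; use recognise masks
for n in('scene','top'):
    for r in manip.masks_of(n,'cup')[:4]:
        print(n,r['p'],np.round(r['position']),ray(n,r['position'],50).round())
    im=cv2.cvtColor(manip.get_image(n),cv2.COLOR_RGB2HSV).astype(int)
    m=(((im[:,:,0]<6)|(im[:,:,0]>174))&(im[:,:,1]>150)&(im[:,:,2]>90)).astype(np.uint8)
    k,l,st,c=cv2.connectedComponentsWithStats(m)
    X=np.array([[439+30*np.cos(a),-312+30*np.sin(a),z] for a in np.linspace(0,6.28,24) for z in(81,97)])
    P=np.array([proj(n,x) for x in X]);hull=cv2.convexHull(P.astype(np.float32));mm=np.zeros((480,640),np.uint8);cv2.fillConvexPoly(mm,hull.astype(int),1)
    mc=np.argwhere(mm)[:,::-1].mean(0)
    i=min(range(1,k),key=lambda i:np.hypot(*(c[i]-mc))+(1e3 if st[i,4]<200 else 0)); print(n,'blob',c[i],st[i],'model',mc,mm.sum(),'shift mm',(ray(n,c[i],89)-ray(n,mc,89)).round(1))
E
```

```text
[21.6, [0.3074, 0.4553, 0.791, 1.5609, -0.763, 1.7651, 0.8588], [419.1795, -314.1356, 242.0915], [0.7661, 0.5564, 0.2598, -0.1897]]
t 21.6 tilt 37.5 az 72.1 roll err share -0.001 wf [0.2 0.1 0. ]
grasp pt now [ 415.7 -325.   256.9] d world [-10.7 -80.  -76.9] tool shares [-0.915  0.122  0.105] q [ 0.31  0.46  0.79  1.56 -0.76  1.77  0.86]
tool axes in rows x,y,z: [[0.246, 0.754, 0.609], [0.951, -0.309, -0.002], [0.187, 0.58, -0.793]]
scene 0.83 [194. 363.] [ 434. -315.   50.]
scene 0.82 [196. 303.] [ 351. -218.   50.]
scene 0.69 [128. 333.] [ 297. -330.   50.]
scene 0.61 [391. 222.] [544. 160.  50.]
scene blob [190.69773519 349.74738676] [ 171  332   41   37 1148] model [193.05276175 348.6438582 ] 1213 shift mm [-1.7 -3.6  0. ]
top 0.69 [451. 260.] [ 440. -319.   50.]
top 0.63 [460. 322.] [ 301. -336.   50.]
top blob [454.99086758 259.85083714] [441 246  29  29 657] model [452.26569343 258.38832117] 685 shift mm [-3.1 -5.9  0. ]
```

Call:
step_arm([
  [[-0.31, 0.05, 0.02], 0],
  [[-0.62, 0.1, 0.05], 0],
  [[-0.93, 0.147, 0.073], 0],
  [[-0.93, 0.147, 0.073], 0],
  [[-0.93, 0.147, 0.073], 0],
])

```text
t: 22.3
ee_pos: [409.0, -399.3, 165.8]
orientation: [0.767, 0.556, 0.259, -0.19]
wrist_force: [0.2, 0.7, 0.7]
gripper_width: 87.4
finger_force: 0.0
```

```bash
python3 pl.py 434.6 -322.5 62.9
```

```text
t 22.3 tilt 37.5 az 72.2 roll err share -0.002 wf [0.2 0.7 0.7]
grasp pt now [ 405.5 -410.1  180.6] d world [  29.1   87.6 -117.7] tool shares [0.013 0.007 1.247] q [ 0.49  0.68  0.76  1.44 -0.83  1.77  1.01]
tool axes in rows x,y,z: [[0.248, 0.753, 0.609], [0.951, -0.31, -0.004], [0.186, 0.58, -0.793]]
```

Call:
step_arm([
  [[0, 0, 0.25], 0],
  [[0, 0, 0.5], 0],
  [[0, 0, 0.75], 0],
  [[0.01, 0, 1], 0],
  [[0.01, 0, 1], 0],
])

```text
t: 22.8
ee_pos: [433.2, -324.5, 70.8]
orientation: [0.765, 0.557, 0.26, -0.192]
wrist_force: [0.7, -0.1, 0.1]
gripper_width: 87.4
finger_force: 0.0
```

Call:
step_arm([
  [[0, 0, 0.12], 0],
  [[0, 0, 0.25], 0],
  [[0, 0, 0.25], 0],
  [[0, 0, 0.25], 0],
  [[0, 0, 0.25], 0],
])

```text
t: 23.3
ee_pos: [437.0, -312.5, 47.7]
orientation: [0.767, 0.555, 0.259, -0.19]
wrist_force: [-1.1, 0.2, 0.3]
gripper_width: 87.2
finger_force: 0.0
```

Call:
step_arm([
  [[0, 0, 0], 0],
  [[0, 0, 0], 0],
  [[0, 0, 0], 0],
  [[0, 0, 0], 0],
  [[0, 0, 0], 0],
], jaw=0, squeeze=15)

```text
t: 23.8
ee_pos: [437.1, -311.8, 47.2]
orientation: [0.767, 0.556, 0.259, -0.19]
wrist_force: [1.1, 0.5, -0.0]
gripper_width: 54.8
finger_force: 10.2
```

```bash
date; python3 pl.py 434.6 -322.5 62.9; python3 - <<'E'
from h import *
s=manip.state();print(s['gripper_width'],s['finger_force'])
im=manip.get_image('scene')[260:440,80:320,::-1];cv2.imwrite('pics/g1.png',cv2.resize(im,None,fx=2.5,fy=2.5))
E
```

```text
Mon Nov 30 06:21:02 UTC 2026
t 23.8 tilt 37.5 az 72.2 roll err share -0.002 wf [ 1.1  0.5 -0. ]
grasp pt now [ 433.6 -322.6   62.1] d world [1.  0.1 0.8] tool shares [ 0.007  0.008 -0.003] q [ 0.36  0.71  0.7   1.68 -0.9   1.51  1.06]
tool axes in rows x,y,z: [[0.248, 0.753, 0.609], [0.951, -0.311, -0.003], [0.187, 0.58, -0.793]]
54.835118406463216 10.15328271430917
```

View pics/g1.png

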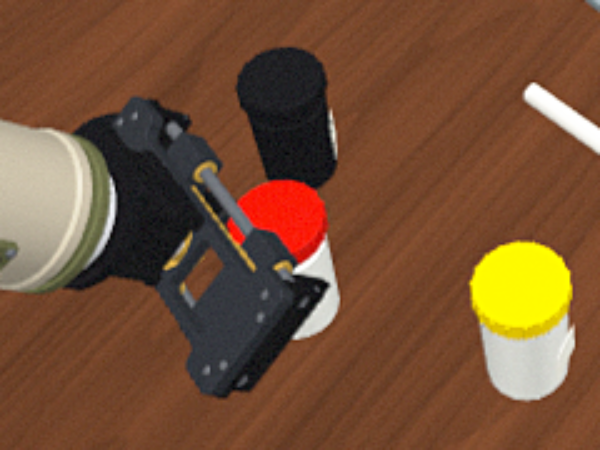

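Call:
step_arm([
  [[0.12, 0, -0.16], 0],
  [[0.243, 0, -0.317], 0],
  [[0.45, 0.035, -0.16], 0],
  [[0.7, 0.075, 0.03], 0],
  [[0.953, 0.117, 0.228], 0],
])

```text
t: 24.35
ee_pos: [484.1, -213.3, 95.1]
orientation: [0.767, 0.555, 0.259, -0.19]
wrist_force: [0.5, 0.4, -1.1]
gripper_width: 55.0
finger_force: 15.0
```

Call:
step_arm([
  [[0.13, 0.02, 0.1], 0],
  [[0.26, 0.04, 0.2], 0],
  [[0.38, 0.06, 0.29], 0],
  [[0.5, 0.08, 0.385], 0],
  [[0.632, 0.104, 0.485], 0],
])

```text
t: 24.85
ee_pos: [525.7, -126.4, 94.9]
orientation: [0.767, 0.555, 0.259, -0.19]
wrist_force: [0.2, 0.1, -0.6]
gripper_width: 54.8
finger_force: 15.0
```

Call:
step_arm([
  [[0.16, 0.026, 0.12], 0],
  [[0.32, 0.052, 0.24], 0],
  [[0.48, 0.08, 0.37], 0],
  [[0.632, 0.104, 0.485], 0],
  [[0.632, 0.104, 0.485], 0],
])

```text
t: 25.35
ee_pos: [567.8, -36.0, 95.1]
orientation: [0.765, 0.557, 0.259, -0.191]
wrist_force: [0.3, -0.1, -2.5]
gripper_width: 55.2
finger_force: 15.0
```

```bash
date; python3 pl.py 603.3 72.6 86; cat > lid.py <<'E'
from h import *
def lidpos(x,y,zf,zo=0):
    for n in('scene','top'):
        im=cv2.cvtColor(manip.get_image(n),cv2.COLOR_RGB2HSV).astype(int)
        m=(((im[:,:,0]<6)|(im[:,:,0]>174))&(im[:,:,1]>150)&(im[:,:,2]>90)).astype(np.uint8)
        k,l,st,c=cv2.connectedComponentsWithStats(m)
        X=np.array([[x+30*np.cos(a),y+30*np.sin(a),zf+z] for a in np.linspace(0,6.28,24) for z in(81-zo,97-zo)])
        P=np.array([proj(n,t) for t in X]);mm=np.zeros((480,640),np.uint8);cv2.fillConvexPoly(mm,cv2.convexHull(P.astype(np.float32)).astype(int),1)
        mc=np.argwhere(mm)[:,::-1].mean(0)
        i=min(range(1,k),key=lambda i:np.hypot(*(c[i]-mc))+(1e3 if st[i,4]<60 else 0)); w=st[i]
        mb=cv2.boundingRect(P.astype(np.float32))
        print(n,'bbox',w[:4],'model',mb,w[4],mm.sum(),'shift mm',(ray(n,c[i],zf+89-zo)-ray(n,mc,zf+89-zo)).round(1))
E
python3 - <<'E'
from lid import *
s=manip.state();M=R.from_quat(s['orientation']).as_matrix();g=np.array(s['ee_pos'])-18.7*M[:,2]
print(s['gripper_width'],s['finger_force']);lidpos(g[0]+2.9,g[1]+5.9,g[2]-62.1)
print('seat',ray('scene',(399,268),18),ray('top',(277.5,191.5),18))
for n in('scene','top'):
  for r in manip.spot_point(n,'seat')[:1]: print(n,r['position'],ray(n,r['position'],18))
cv2.imwrite('pics/p1.png',manip.get_image('scene')[100:400,220:520,::-1].repeat(2,0).repeat(2,1))
E
```

```text
Mon Nov 30 06:22:03 UTC 2026
t 25.35 tilt 37.6 az 72.5 roll err share -0.002 wf [ 0.3 -0.1 -2.5]
grasp pt now [564.3 -46.9 110. ] d world [ 39.  119.5 -24. ] tool shares [0.708 0.005 0.797] q [-0.14  0.44  0.61  1.87 -0.98  1.24  0.63]
tool axes in rows x,y,z: [[0.245, 0.754, 0.61], [0.952, -0.306, -0.004], [0.184, 0.582, -0.792]]
55.16754094436793 14.970179531956411
scene bbox [343 241  27  19] model (334, 240, 36, 32) 236 950 shift mm [ 1.1 22.8  0. ]
top bbox [318 181  25  30] model (316, 180, 29, 30) 539 686 shift mm [-0.9  0.6  0. ]
seat [604.7752989   82.24828568  18.        ] [601.80384746  82.08229785  18.        ]
scene [401.0, 267.7] [607.70581696  85.05947465  18.        ]
top [276.2, 190.6] [603.97001005  85.25145969  18.        ]
```

View pics/p1.png

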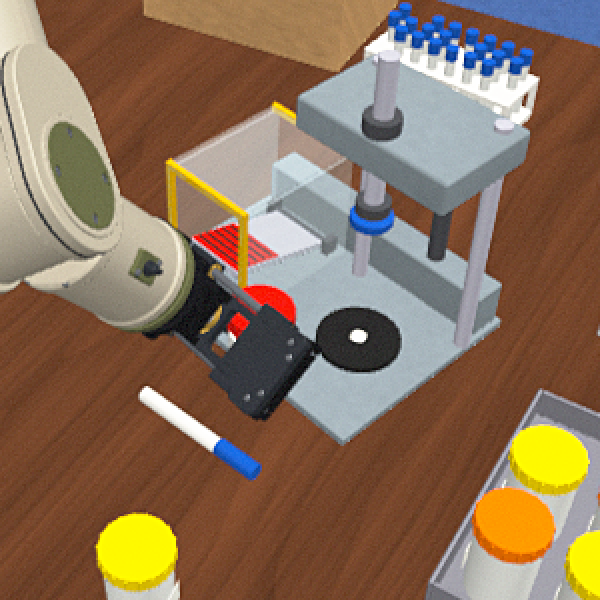

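Call:
step_arm([
  [[-0.04, 0, 0.222], 0],
  [[0.153, -0.005, 0.37], 0],
  [[0.336, -0.01, 0.51], 0],
  [[0.48, -0.013, 0.622], 0],
  [[0.6, -0.015, 0.715], 0],
])

```text
t: 26.1
ee_pos: [599.4, 65.0, 70.8]
orientation: [0.767, 0.555, 0.259, -0.19]
wrist_force: [0.6, -0.5, -1.2]
gripper_width: 54.9
finger_force: 15.0
```

```bash
python3 pl.py 600.8 73.7 80.6; python3 - <<'E'
from lid import *
s=manip.state();M=R.from_quat(s['orientation']).as_matrix();g=np.array(s['ee_pos'])-18.7*M[:,2]
lidpos(g[0]+2.9,g[1]+5.9,g[2]-62.1)
E
```

```text
t 26.1 tilt 37.5 az 72.1 roll err share -0.002 wf [ 0.6 -0.5 -1.2]
grasp pt now [595.9  54.2  85.6] d world [ 4.9 19.5 -5. ] tool shares [ 0.108 -0.011  0.135] q [-0.28  0.46  0.54  1.9  -1.06  1.09  0.53]
tool axes in rows x,y,z: [[0.249, 0.753, 0.609], [0.95, -0.311, -0.004], [0.187, 0.58, -0.793]]
scene bbox [388 225  23  15] model (377, 224, 35, 30) 150 828 shift mm [ 1.3 23.8  0. ]
top bbox [270 171  22  26] model (270, 168, 28, 30) 325 669 shift mm [-3.8  4.8  0. ]
```

Call:
step_arm([
  [[0.06, -0.006, 0.05], 0],
  [[0.132, -0.012, 0.102], 0],
  [[0.132, -0.012, 0.102], 0],
  [[0.12, -0.012, 0.12], 0],
  [[0.105, -0.012, 0.138], 0],
])

```text
t: 26.7
ee_pos: [604.0, 83.4, 65.2]
orientation: [0.767, 0.555, 0.259, -0.19]
wrist_force: [-0.3, -2.0, 5.0]
gripper_width: 54.5
finger_force: 14.9
```

Call:
step_arm([
  [[0, 0, 0], 0],
  [[0, 0, 0], 0],
  [[0, 0, 0], 0],
  [[0, 0, 0], 0],
  [[0, 0, 0], 0],
], jaw=0.85)

```text
t: 27.2
ee_pos: [604.0, 84.0, 65.4]
orientation: [0.767, 0.556, 0.259, -0.19]
wrist_force: [-0.1, 0.7, -0.5]
gripper_width: 73.4
finger_force: 0.0
```

```bash
date; python3 pl.py 570 -22 90; python3 - <<'E'
from lid import *
s=manip.state();print(s['gripper_width'],s['finger_force']);lidpos(604,79.6,18)
E
```

```text
Mon Nov 30 06:22:55 UTC 2026
t 27.2 tilt 37.5 az 72.2 roll err share -0.002 wf [-0.1  0.7 -0.5]
grasp pt now [600.5  73.2  80.2] d world [-30.5 -95.2   9.8] tool shares [-0.611  0.005 -0.572] q [-0.3   0.46  0.53  1.9  -1.07  1.06  0.52]
tool axes in rows x,y,z: [[0.248, 0.753, 0.609], [0.951, -0.31, -0.003], [0.186, 0.58, -0.793]]
73.35515841706109 0.0
scene bbox [387 233  18  16] model (385, 221, 34, 29) 152 813 shift mm [ -2.3 -20.6   0. ]
top bbox [269 169  16  27] model (261, 167, 29, 29) 150 649 shift mm [-8.9 -4.1  0. ]
```

Call:
step_arm([
  [[-0.1, 0, -0.077], 0],
  [[-0.25, 0, -0.19], 0],
  [[-0.4, 0, -0.31], 0],
  [[-0.53, 0, -0.41], 0],
  [[-0.66, 0, -0.508], 0],
])

```text
t: 27.8
ee_pos: [572.4, -12.8, 65.6]
orientation: [0.767, 0.555, 0.259, -0.19]
wrist_force: [0.2, 0.5, 0.1]
gripper_width: 74.1
finger_force: 0.0
```

```bash
python3 pl.py 435 50 90; python3 - <<'E'
from lid import *
lidpos(604,79.6,18)
v=None
cv2.imwrite('pics/c1.png',manip.get_image('scene')[120:320,280:520,::-1].repeat(2,0).repeat(2,1))
for n in('scene','top'):
  for r in manip.spot_point(n,'cup')[:3]: print(n,r['p'],r['position'],ray(n,r['position'],18))
  for r in manip.spot_point(n,'pedal_pad')[:1]: print(n,r['p'],r['position'],ray(n,r['position'],54))
  for r in manip.spot_point(n,'guard_lip')[:1]: print(n,r['p'],r['position'],ray(n,r['position'],139))
E
```

```text
t 27.8 tilt 37.5 az 72.1 roll err share -0.002 wf [0.2 0.5 0.1]
grasp pt now [568.9 -23.6  80.4] d world [-133.9   73.6    9.6] tool shares [ 0.233 -1.251  0.083] q [-0.17  0.47  0.58  1.9  -1.03  1.17  0.65]
tool axes in rows x,y,z: [[0.249, 0.753, 0.609], [0.95, -0.311, -0.003], [0.187, 0.579, -0.793]]
scene bbox [385 223  34  27] model (385, 221, 34, 29) 722 813 shift mm [ 1.  -1.4  0. ]
top bbox [269 171  21  25] model (261, 167, 29, 29) 266 649 shift mm [-10.3 -10.8   0. ]
scene 0.9 [135.2, 352.8] [ 314.11685241 -340.36007551   18.        ]
scene 0.71 [396.3, 267.7] [599.93765741  80.15322577  18.        ]
scene 0.68 [203.1, 325.3] [ 373.58843579 -231.90366576   18.        ]
scene 0.55 [327.3, 225.6] [440.59311503  78.60432084  54.        ]
scene 0.88 [320.1, 198.4] [438.20487969  57.89354425 139.        ]
top 0.93 [277.5, 189.2] [607.44388706  82.21760326  18.        ]
top 0.93 [454.8, 319.5] [ 305.06326198 -334.2215344    18.        ]
top 0.56 [279.9, 251.9] [444.2186147   63.53913783 139.        ]
```

View pics/c1.png

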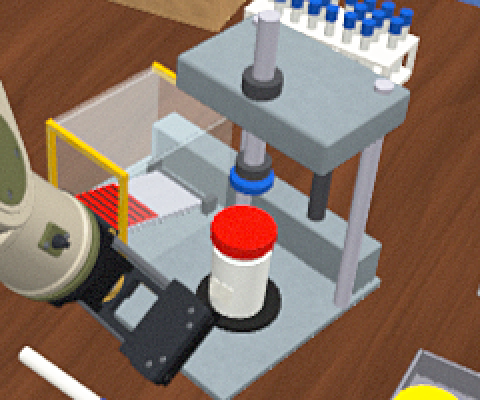

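Call:
step_arm([
  [[-0.1, -0.1, -0.07], 0],
  [[-0.13, -0.25, -0.07], 0],
  [[-0.13, -0.5, -0.07], 0],
  [[-0.13, -0.75, -0.07], 0],
  [[-0.13, -0.9, -0.07], 0],
], jaw=0)

```text
t: 28.75
ee_pos: [462.2, 6.4, 62.7]
orientation: [0.767, 0.555, 0.259, -0.191]
wrist_force: [-0.7, 1.2, 1.1]
gripper_width: 41.6
finger_force: 0.0
```

Call:
step_arm([
  [[-0.13, -0.2, -0.07], 0],
  [[-0.13, -0.33, -0.07], 0],
  [[-0.13, -0.33, -0.07], 0],
  [[-0.13, -0.33, -0.07], 0],
  [[-0.13, -0.33, -0.07], 0],
])

```text
t: 29.25
ee_pos: [422.5, 1.5, 60.5]
orientation: [0.767, 0.556, 0.259, -0.19]
wrist_force: [-0.6, -0.5, 0.0]
gripper_width: 4.0
finger_force: 0.0
```

```bash
date; cat > tp.py <<'E'
from h import *
import sys
s=manip.state();M=R.from_quat(s['orientation']).as_matrix();p=np.array(s['ee_pos']);c,sn=.278,.9605
r=p-[534,102.7,0];print('t',s['t'],'press xyz',(c*r[0]+sn*r[1]).round(1),(-sn*r[0]+c*r[1]).round(1),p[2].round(1),'wf',np.round(s['wrist_force'],1),s['gripper_width'],M.T.round(3).tolist())
for a in sys.argv[1:]:
    X,Y,Z=map(float,a.split(',')); w=np.array([534+c*X-sn*Y,102.7+sn*X+c*Y,Z]);print(a,(M.T@(w-p)/120).round(3))
E
python3 tp.py -56,80,59 -53,80,45 -53,80,30 -53,80,22;python3 - <<'E'
from h import *
cv2.imwrite('pics/d1.png',manip.get_image('scene')[140:340,240:480,::-1].repeat(2,0).repeat(2,1))
E
```

```text
Mon Nov 30 06:24:43 UTC 2026
t 29.25 press xyz -128.2 78.9 60.5 wf [-0.6 -0.5  0. ] 3.980070486975659 [[0.248, 0.754, 0.609], [0.951, -0.31, -0.003], [0.187, 0.579, -0.793]]
-56,80,59 [ 0.469 -0.029  0.376]
-53,80,45 [ 0.418 -0.03   0.484]
-53,80,30 [ 0.342 -0.029  0.583]
-53,80,22 [ 0.301 -0.029  0.636]
```

View pics/d1.png

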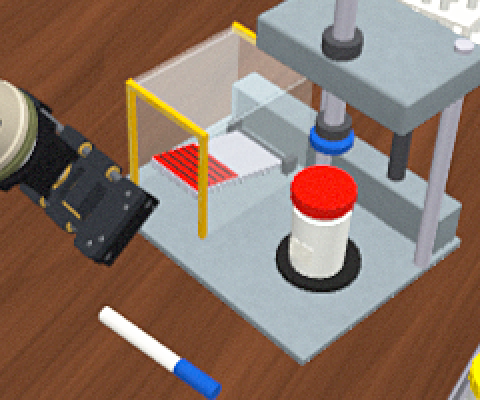

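Call:
step_arm([
  [[0.15, -0.01, 0.12], 0],
  [[0.3, -0.02, 0.24], 0],
  [[0.4, -0.029, 0.32], 0],
  [[0.469, -0.029, 0.376], 0],
  [[0.469, -0.029, 0.376], 0],
])

```text
t: 29.8
ee_pos: [441.0, 72.2, 58.8]
orientation: [0.766, 0.556, 0.259, -0.19]
wrist_force: [-0.3, 0.7, 1.0]
gripper_width: 0.4
finger_force: 0.0
```

Call:
step_arm([
  [[-0.01, 0, 0.02], 0],
  [[-0.02, 0, 0.04], 0],
  [[-0.03, 0, 0.06], 0],
  [[-0.04, 0, 0.085], 0],
  [[-0.051, 0, 0.108], 0],
])

```text
t: 30.3
ee_pos: [441.2, 70.5, 43.5]
orientation: [0.768, 0.554, 0.258, -0.188]
wrist_force: [-13.0, -23.1, 8.3]
gripper_width: 0.5
finger_force: 11.0
```

```bash
python3 tp.py -53,80,32 -53,80,26 -53,80,20;python3 - <<'E'
from h import *
cv2.imwrite('pics/e1.png',manip.get_image('scene')[140:340,240:480,::-1].repeat(2,0).repeat(2,1))
E
```

```text
t 30.3 press xyz -56.7 80.2 43.5 wf [-13.  -23.1   8.3] 0.5079914969717871 [[0.252, 0.755, 0.606], [0.949, -0.314, -0.003], [0.188, 0.576, -0.796]]
-53,80,32 [-0.033  0.001  0.095]
-53,80,26 [-0.064  0.001  0.135]
-53,80,20 [-0.094  0.001  0.174]
```

View pics/e1.png

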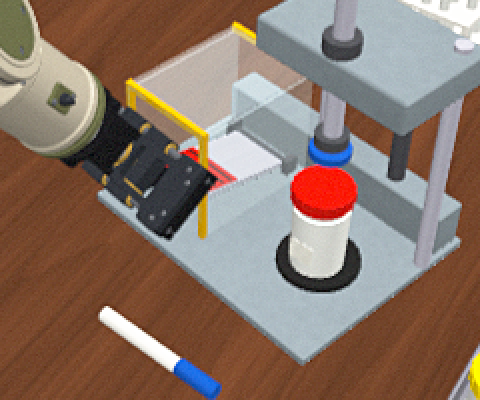

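Call:
step_arm([
  [[-0.02, 0, -0.015], 0],
  [[0.02, 0, -0.07], 0],
  [[0.066, 0, -0.127], 0],
  [[0.09, 0, -0.11], 0],
  [[0.112, 0, -0.091], 0],
])

```text
t: 30.85
ee_pos: [443.3, 78.4, 62.0]
orientation: [0.767, 0.556, 0.26, -0.19]
wrist_force: [-0.5, -3.4, 3.1]
gripper_width: 0.6
finger_force: 2.7
```

```bash
date; python3 tp.py -49,80,45
```

```text
Mon Nov 30 06:25:40 UTC 2026
t 30.85 press xyz -48.5 80.3 62.0 wf [-0.5 -3.4  3.1] 0.5586523774625107 [[0.248, 0.753, 0.609], [0.951, -0.31, -0.003], [0.187, 0.58, -0.793]]
-49,80,45 [-0.089  0.003  0.11 ]
```

Call:
step_arm([
  [[0.042, 0, 0], 0],
  [[0.048, 0, 0.005], 0],
  [[0.02, 0, 0.045], 0],
  [[-0.01, 0, 0.08], 0],
  [[-0.038, 0, 0.118], 0],
])

```text
t: 31.35
ee_pos: [444.8, 76.9, 45.9]
orientation: [0.769, 0.554, 0.258, -0.186]
wrist_force: [-14.5, -36.2, 10.8]
gripper_width: 0.4
finger_force: 16.0
```

```bash
python3 tp.py -43,80,40 -43,80,30 -43,80,24
```

```text
t 31.35 press xyz -49.6 78.5 45.9 wf [-14.5 -36.2  10.8] 0.384061833697532 [[0.254, 0.756, 0.603], [0.948, -0.317, -0.001], [0.191, 0.572, -0.797]]
-43,80,40 [ 0.014 -0.015  0.072]
-43,80,30 [-0.037 -0.015  0.139]
-43,80,24 [-0.067 -0.015  0.178]
```

Call:
step_arm([
  [[-0.04, 0, -0.03], 0],
  [[-0.07, 0, 0], 0],
  [[-0.1, 0, 0.03], 0],
  [[-0.13, 0, 0.06], 0],
  [[-0.158, 0, 0.089], 0],
])

```text
t: 31.85
ee_pos: [442.1, 72.9, 26.9]
orientation: [0.768, 0.555, 0.259, -0.189]
wrist_force: [-4.4, -12.4, 8.8]
gripper_width: 0.5
finger_force: 7.6
```

```bash
date; python3 tp.py; python3 - <<'E'
from h import *
cv2.imwrite('pics/f1.png',manip.get_image('scene')[140:340,240:480,::-1].repeat(2,0).repeat(2,1))
E
```

```text
Mon Nov 30 06:26:23 UTC 2026
t 31.85 press xyz -54.2 80.0 26.9 wf [ -4.4 -12.4   8.8] 0.45798404220107675 [[0.25, 0.754, 0.607], [0.95, -0.313, -0.003], [0.188, 0.577, -0.795]]
```

View pics/f1.png

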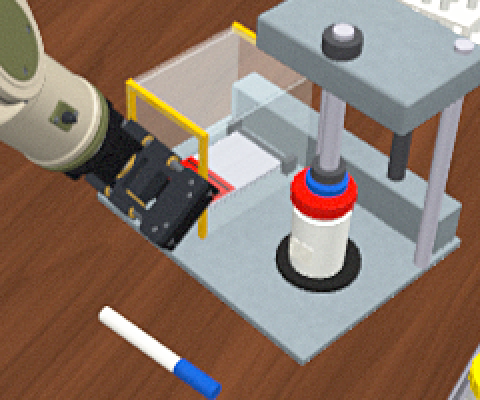

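Call:
step_arm([
  [[-0.012, 0, 0.01], 0],
  [[-0.022, 0, 0.02], 0],
  [[-0.034, 0, 0.03], 0],
  [[-0.044, 0, 0.04], 0],
  [[-0.044, 0, 0.04], 0],
])

```text
t: 32.4
ee_pos: [442.2, 72.6, 21.8]
orientation: [0.767, 0.555, 0.26, -0.19]
wrist_force: [-11.1, -14.0, 26.2]
gripper_width: 0.3
finger_force: 15.8
```

Call:
step_arm([
  [[0, 0, 0], 0],
  [[0, 0, 0], 0],
  [[0, 0, 0], 0],
  [[0, 0, 0], 0],
  [[0, 0, 0], 0],
])

```text
t: 32.9
ee_pos: [442.1, 72.6, 21.8]
orientation: [0.767, 0.555, 0.26, -0.19]
wrist_force: [-11.6, -15.1, 25.8]
gripper_width: 0.8
finger_force: 15.4
```

Call:
step_arm([
  [[0, 0, 0], 0],
  [[0, 0, 0], 0],
  [[0, 0, 0], 0],
  [[0, 0, 0], 0],
  [[0, 0, 0], 0],
])

```text
t: 33.4
ee_pos: [442.2, 72.6, 21.8]
orientation: [0.767, 0.555, 0.26, -0.19]
wrist_force: [-10.8, -14.2, 25.6]
gripper_width: 0.5
finger_force: 15.4
```

```bash
date; python3 tp.py -54,80,40 -56,80,58 -110,80,60; python3 - <<'E'
from lid import *
lidpos(604.5,79,18,5)
E
```

```text
Mon Nov 30 06:26:53 UTC 2026
t 33.4 press xyz -54.4 79.8 21.8 wf [-10.8 -14.2  25.6] 0.5327252201485738 [[0.248, 0.752, 0.61], [0.95, -0.312, -0.002], [0.189, 0.58, -0.792]]
-54,80,40 [ 0.095 -0.002 -0.118]
-56,80,58 [ 0.174 -0.002 -0.247]
-110,80,60 [-0.172  0.014 -0.534]
scene bbox [385 226  33  25] model (385, 223, 34, 30) 412 804 shift mm [  3.4 -10.3  -0. ]
top bbox [269 170  21  26] model (261, 167, 29, 29) 193 645 shift mm [ -9.7 -12.8   0. ]
```

Call:
step_arm([
  [[0.035, 0, -0.045], 0],
  [[0.07, 0, -0.09], 0],
  [[0.105, 0, -0.14], 0],
  [[0.14, 0, -0.195], 0],
  [[0.17, 0, -0.25], 0],
])

```text
t: 34.0
ee_pos: [440.5, 71.9, 57.2]
orientation: [0.767, 0.556, 0.259, -0.19]
wrist_force: [-0.5, -0.5, -0.0]
gripper_width: 0.8
finger_force: 0.0
```

Call:
step_arm([
  [[-0.08, 0, -0.07], 0],
  [[-0.18, 0, -0.15], 0],
  [[-0.3, 0, -0.25], 0],
  [[-0.45, 0, -0.37], 0],
  [[-0.6, 0, -0.5], 0],
])

```text
t: 34.5
ee_pos: [410.7, -19.6, 60.3]
orientation: [0.767, 0.555, 0.259, -0.19]
wrist_force: [0.5, -0.4, -0.3]
gripper_width: 0.3
finger_force: 0.0
```

```bash
date; python3 tp.py; python3 - <<'E'
from lid import *
for zo in(0,5): lidpos(604.5,79,18,zo)
cv2.imwrite('pics/z1.png',manip.get_image('scene')[140:340,240:480,::-1].repeat(2,0).repeat(2,1))
E
```

```text
Mon Nov 30 06:27:13 UTC 2026
t 34.5 press xyz -151.8 84.5 60.3 wf [ 0.5 -0.4 -0.3] 0.3364219591656908 [[0.25, 0.753, 0.609], [0.95, -0.311, -0.004], [0.186, 0.579, -0.793]]
scene bbox [385 225  33  27] model (385, 221, 34, 30) 716 824 shift mm [ 2.2 -4.7  0. ]
top bbox [269 172  21  24] model (261, 166, 29, 30) 276 654 shift mm [-12.2 -10.2   0. ]
scene bbox [385 225  33  26] model (385, 223, 34, 30) 715 804 shift mm [ 0.1 -0.2 -0. ]
top bbox [269 172  21  24] model (261, 167, 29, 29) 274 645 shift mm [-10.9 -10.1   0. ]
```

View pics/z1.png

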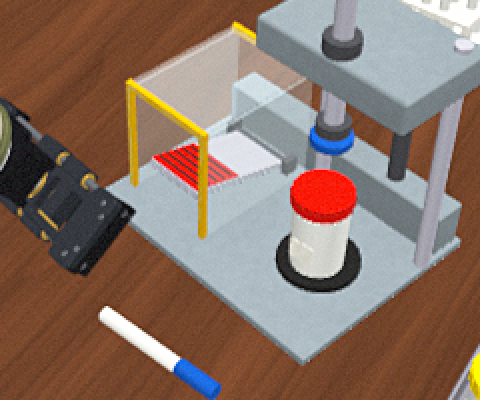

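The lid is down, matching the fully-home model to within 0.2 mm. The pedal is up and the cup is standing on the seat, so I'm handing in.

```bash
python3 -c "
from station import manip
print(manip.job_done())"
```

```text
the job is handed in; nothing more can be done
None
```

The job is handed in, but the judge returned no verdict. In the last picture the red-lidded cup stands on the seat with its lid fully down and the pedal is up. The yellow-lidded cup and marker were not touched as far as I could see.

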